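Prise the coffee tin open with the scoop's handle, then turn the scoop round and put it in

ROBOT

A 7-joint arm with a two-finger parallel gripper is mounted at the origin on the work surface. World frame = base frame: x ahead of the robot, y to its left, z up, the work surface at z = 0. Lengths are in m, angles in degrees, forces in N, time in s.
With the tool pointing down it reaches from about 0.425 to 0.95 m from the base axis. Payload 4.7 kg.
Tool frame: the origin (TCP) lies at the very end of the fingers, on their centre line; the grasp point (between the pads) lies 19 mm behind it; z points along the fingers, y is the direction in which the jaws open and shut (so a half turn about z gives the same grasp; the last joint's range is limited). The gripper opens to 87 mm and grips with 3 to 60 N. Pads are 19 mm wide; open, the fingers measure 117 mm over their backs; the gripper's body (75 mm by 190 mm) begins 51 mm behind the grasp point.
Start: joints at [-66.343, 26.849, -2.785, 87.806, 1.381, 65.374, -4.715], TCP at [0.289, 0.61, 0.223] pointing down, gripper open.
Joint ranges: [-148.3, 148.3], [-19.14, 114.17], [-79.39, 73.82], [5.75, 140.21], [-59.74, 239.74], [12.07, 113.84], [-152.46, 152.46]. Speed limits (degrees/s): [147.25, 147.25, 180, 180, 180, 180, 180].

INTERFACE

Orientations are given as [roll, pitch, yaw] about the fixed x, y, z axes, in that order (R = Rz(yaw) Ry(pitch) Rx(roll)).
In Python, from rig import env gives the robot as it stands.
- The arm moves only by the shell command python3 -m inch 'ROWS' [OPENING] [FORCE]. ROWS is JSON, one flat list of numbers, 6 for each row, row after row: the shift along the tool's x, y, z in m, then the turn, a rotation vector about the tool's x, y, z in rad. In form: [dx, dy, dz, rx, ry, rz, dx, dy, dz, rx, ry, rz, ...]. A call has exactly 10 rows; each row is the pose to reach, as a shift and turn from the pose measured when the call began, along the tool's axes at that moment; what a row does not reach only later rows make up. A row lasts 1/10 s, in which the tool goes at most 50 mm and 8.59 degrees, less where a joint would pass 70% of its speed; a pose out of reach is approached as far as the arm can. A call with a gripper value outside its range is refused whole. OPENING is the finger opening in m, from 0 to 0.087, set as the call begins (- or left out, the last holds). The fingers move at their own pace and stop on an object; FORCE is the grip in N (left out, the last holds). Time passes only in rows, so rows that repeat a pose let the fingers close, or fill a call up. It gives the time, the measured TCP pose, the force and the opening at its end, in the units of the state.
- env.observe(): the state, without advancing time (a new reading comes with each control period).
- env.camera(name): name is "scene" or "top"; returns (picture, depth): 420x560x3 uint8, blue, green, red; 420x560 float32, m along the optical axis (not along the pixel's ray), 0 where there is no reading.
- env.calibration(name): a dict with "mtx" (3x3 intrinsics, pixels), "xyz" and "attitude" of the camera in the world. Camera axes: x right, y down, z forward; pixel columns grow to the right and rows downward; lengths in m; the calibration is good to about 2 mm. A picture is of the moment at which its call begins. calibration takes no time and is no camera call.
- env.job_done(): hands the job in, once; it reports no verdict.
The state is a dict: "time_s": time; "joint_pos": joint angles; "joint_vel": joint speeds; "joint_efforts": joint torques, N m; "position": TCP position; "eef_rot": TCP orientation; "wrist_force": force on the tool from outside, world axes, zero at the start; "moment": the same for the moment, N m; "gripper_width": finger opening in m.
Only numpy, scipy, OpenCV 4.12 (cv2) and the standard library are available. Lean on these libraries where they do the work, as an engineer would, in place of code of your own. Each camera call takes 0.05 s, during which the arm holds its last target.

TASK

Take the coffee scoop from under the cup rack by its bowl and, with the tip of its handle, prise up the tin's lid by the lip in front and fold it right back so that it stays open, keeping your fingers off the tin. Lay the scoop down on the ledge, let go, take it again by the handle and gently put it bowl-first into the tin, the bowl inside and the handle resting out over the front edge. Leave the tin standing where it is and do not disturb the cups, the grinder or the tamper.

Things in the scene. Friction and masses are not known exactly. Their poses are not given: they have to be found in the camera images.
- scoop_bowl (a point): Centre of the bowl (49 mm across, 34 mm tall, upright walls), 17 mm above its flat underside, of a stainless coffee scoop, 200 mm long, 150 g, lying mouth up. x runs from bowl along the handle to its tip, z up. It balances about 30 mm from this point. At the start the bowl lies about 75 mm in front of the rack's front, the handle under the rack.
- scoop_grip (a point): Mid-thickness of the scoop's flat steel handle (16 mm wide, 5 mm thick), 110 mm from the bowl's centre, 17.5 mm above the ledge when the scoop lies on it. The handle leaves the bowl level, its middle 30.5 mm above the underside, until 52 mm from the bowl's centre, then slopes straight down to its tip.
- scoop_tail (a point): The rounded tip of the scoop's handle, 176 mm from the bowl's centre, 3.5 mm above the level of the bowl's underside (handle 16 mm wide, 5 mm thick here). The scoop lies on its bowl and this tip.
- tin: Low rectangular tin, loose on the ledge, 0.53 kg with lid. Origin at the centre of its underside, z up, -x its front (the side with the lip), +x its hinge side. Base 110 mm (x) by 130 mm (y), open-topped, edge 40 mm high, walls and floor 3 mm, empty. Hinge line along y at x = +57.5 mm, 38 mm up. 50 mm tall with the lid closed.
- tin_lid (a joint): Angle of the tin's lid (80 g, light friction): 0 closed, 1.57 upright, 1.95 folded right back on its stop. It falls shut from below about 1.2 and falls back from above about 1.7; between, it may stay. The lid reaches 116 mm from the hinge to its front skirt, which hangs to 34 mm above the ledge when closed.
- tin_lip (a point): Middle of the underside of the thumb lip on the lid's front lower edge, 34 mm above the ledge when closed. The lip is 44 mm wide, 3 mm thick, stands 14 mm out from the lid's front (this point is half-way out, 123 mm from the hinge line) and is free from below. Moves with the lid.
- rack: Wire cup rack fixed on the ledge, 180 mm deep (x) by 230 mm wide (y) by 95 mm tall, its origin at the centre of its underside, -x its front. Open in front and behind, 88 mm clear beneath its wires.
- cup_a: Blue glazed espresso cup with a handle, 62 mm wide, 56 mm tall, standing loose on top of the rack. Origin at the centre of its underside.
- cup_b: Second blue espresso cup like the first, also on the rack. Origin at the centre of its underside.
- tamper: Stainless tamper standing on its base on the ledge to one side, 58 mm wide, 93 mm tall. Origin at the centre of its underside.
- grinder: Slim hand coffee grinder standing on the ledge to the other side, 56 mm wide, 188 mm tall, its crank folded down one side and reaching 77 mm from its axis. Origin at the centre of its underside.
Not all that is in view belongs to the job. What is shaped like the tin but blue is not meant. What is shaped like the part that bears scoop_bowl but orange is not meant.

How it is judged (in metres and radians):
On the way, in this order (a step that is already met when the one before it is completed fails the run):
1. the scoop's handle tip, under the lip, has raised the lid by at least 0.4 rad (value of joint tin_lid above 0.4 rad and distance between scoop_tail and tin_lip below 0.08 m), for 0.05 s.
2. the lid stays open past upright and the scoop lies flat on the ledge, clear of the tin, let go (value of joint tin_lid above 1.5 rad and height (world z) of scoop_bowl below 0.03 m and angle between scoop_bowl's own z axis and vertical below 0.2 rad and contact force between scoop and the fingers below 0.1 N and contact force between scoop and tin below 0.1 N and linear speed of scoop below 0.03 m/s), for 0.2 s.
At the end, for the whole second after the job is handed in: Tin within 40 mm of its start, lid over 1.5 rad; scoop let go and at rest, bowl inside the tin, mouth up (within 0.6 rad), its centre within 40 mm (x) and 50 mm (y) of the tin's and under 35 mm high; handle out over the front edge, tip over 100 mm in front of the tin's centre and 20 mm up (value of joint tin_lid above 1.5 rad and x of scoop_bowl in the frame of tin between -0.04 and 0.04 m and y of scoop_bowl in the frame of tin between -0.05 and 0.05 m and z of scoop_bowl in the frame of tin below 0.035 m and angle between scoop_bowl's own z axis and vertical below 0.6 rad and x of scoop_tail in the frame of tin below -0.1 m and height (world z) of scoop_tail above 0.02 m and contact force between scoop and the fingers below 0.1 N and linear speed of scoop below 0.03 m/s and linear speed of tin below 0.02 m/s and distance of tin from where it was at the start of the episode below 0.04 m); the robot touches nothing.
It fails at once if the fingers or the arm touch the tin or its lid (contact force between any of the fingers, the arm and tin above 0.5 N).
It fails at once if the scoop is dropped on the tin or strikes it hard (over 30 N) (contact force between scoop and tin above 30 N).
It fails at once if the tin is tipped or shifted by more than 40 mm (angle between tin's own z axis and vertical above 0.25 rad or distance of tin from where it was at the start of the episode above 0.04 m).
It fails at once if a cup, the tamper or the grinder is moved by more than 20 mm or knocked over (distance of any of cup_a, cup_b, tamper, grinder from where it was at the start of the episode above 0.02 m or angle between any of cup_a, cup_b, tamper, grinder's own z axis and vertical above 0.3 rad).
It also fails if it takes over 72 s, if anything falls off the work surface, if the arm or the gripper's body presses on something with over 40 N, if the wrist force passes 120 N, or if a joint passes its speed limit or range.

## Working session

There is one attempt and no reset: what is moved stays moved. The work goes in short steps, Python scripts to look and compute and a shell command to move; the robot and the scene stay as the last step left them, time stands still between calls to the robot, and variables do not carry over. Pictures are saved under pics/ and viewed, and the job is handed in when it is done.

```bash
ls; mkdir -p pics
python3 - <<'E'
from rig import env
import cv2, numpy as np
s=env.observe(); print(s)
for n in ("scene","top"):
    im,d=env.camera(n); cv2.imwrite(f"pics/{n}0.png",im); np.save(f"{n}0.npy",d); print(n,env.calibration(n))
E
```

```text
pics
{'time_s': 0.0, 'joint_pos': array([-66.34366007,  26.89832827,  -2.7831317 ,  87.87447351,
         1.38139066,  65.37231637,  -4.71514242]), 'joint_vel': array([-0.04513503,  0.06861368, -0.10839169, -0.07929791, -0.06396295,
        0.01414346, -0.05909208]), 'joint_efforts': array([ 6.76181226e-04, -5.07964647e+01, -8.00853269e-02, -2.36154377e+01,
       -6.13126718e-02,  3.78064869e-02,  1.68415545e-04]), 'position': array([0.28834668, 0.6096564 , 0.22148178]), 'eef_rot': array([-1.79888565e+02,  5.04654627e-03,  1.54689141e+02]), 'wrist_force': array([-0.07433198,  0.50551178, -0.22806798]), 'moment': array([ 0.03024266, -0.04270638,  0.01103416]), 'gripper_width': 0.08699468373321805}
scene {'mtx': array([[448.85075961,   0.        , 281.44528151],
       [  0.        , 448.85075961, 207.3955284 ],
       [  0.        ,   0.        ,   1.        ]]), 'xyz': array([1.09222555, 0.85568902, 0.92735573]), 'attitude': array([-128.26134758,   -1.0616709 ,  146.4887531 ])}
top {'mtx': array([[396.29215357,   0.        , 290.9959582 ],
       [  0.        , 396.29215357, 203.10016353],
       [  0.        ,   0.        ,   1.        ]]), 'xyz': array([ 0.39752003, -0.00331158,  1.17346779]), 'attitude': array([-174.58424618,   -0.64741105,  -91.62918431])}
```

View pics/scene0.png

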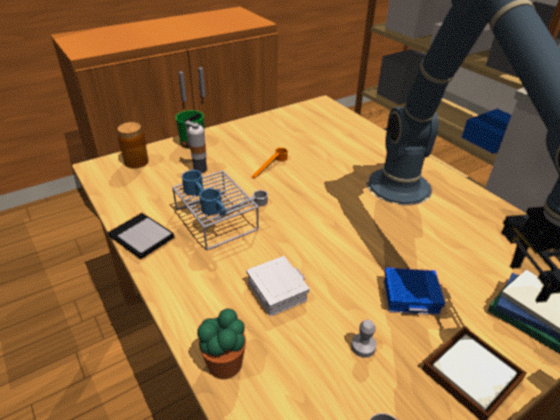

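View pics/top0.png

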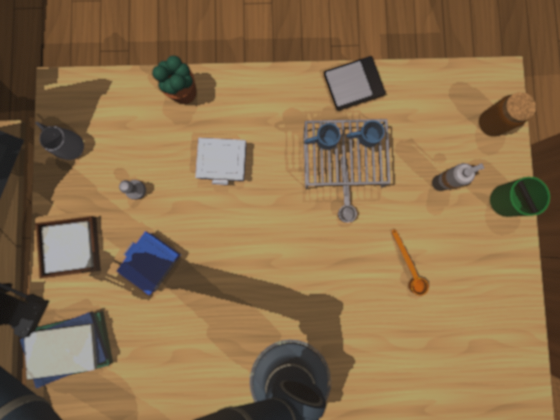

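The scene camera shows the rack with two cups, the white tin at about (278,285) and the tamper at (366,338). In the top view the scoop bowl is at (348,213), its handle running under the rack. The white tin is at (221,160) with its lip at (221,181), facing the robot.

```bash
cat > h.py <<'E'
import numpy as np, cv2
from scipy.spatial.transform import Rotation as R
from rig import env
def cloud(n,d):
    c=env.calibration(n);K=c["mtx"]
    v,u=np.mgrid[:d.shape[0],:d.shape[1]]
    P=np.stack([(u-K[0,2])*d/K[0,0],(v-K[1,2])*d/K[1,1],d],-1)
    return P@R.from_euler('xyz',c["attitude"],degrees=True).as_matrix().T+c["xyz"]
def proj(n,P):
    c=env.calibration(n);K=c["mtx"]
    q=(np.atleast_2d(P)-c["xyz"])@R.from_euler('xyz',c["attitude"],degrees=True).as_matrix()
    q=q@K.T; return q[:,:2]/q[:,2:]
def onplane(n,uv,z):
    c=env.calibration(n);K=c["mtx"]
    uv=np.atleast_2d(uv); r=np.c_[(uv[:,0]-K[0,2])/K[0,0],(uv[:,1]-K[1,2])/K[1,1],np.ones(len(uv))]@R.from_euler('xyz',c["attitude"],degrees=True).as_matrix().T
    return c["xyz"]+r*((z-c["xyz"][2])/r[:,2])[:,None]
E
python3 - <<'E'
from h import *
d=np.load("top0.npy"); P=cloud("top",d); im=cv2.imread("pics/top0.png")
def show(x0,y0,x1,y1,f,nm): cv2.imwrite(nm,cv2.resize(im[y0:y1,x0:x1],None,fx=f,fy=f,interpolation=cv2.INTER_CUBIC))
show(295,110,415,230,5,"pics/t_scoop.png"); show(170,120,270,200,7,"pics/t_tin.png")
for uv in [(348,213),(343,213),(353,213),(348,205),(346,195),(221,160),(200,140),(243,180),(300,240),(221,182),(133,188),(460,176)]:
    print(uv,P[uv[1],uv[0]].round(4))
# tin top
m=(abs(P[...,2]-0.05)<0.006); mm=np.zeros(m.shape,np.uint8); mm[130:190,185:260]=m[130:190,185:260]
ys,xs=np.nonzero(mm); r=cv2.minAreaRect(P[ys,xs,:2].astype(np.float32)); print(r, np.median(P[ys,xs],0))
# bowl
sub=P[195:230,335:362]; k=(sub[...,2]>0.012)
print(sub[k].min(0),sub[k].max(0),np.median(sub[k],0)); print((sub[...,2]*1000).round().astype(int))
E
```

```text
(348, 213) [ 0.4742 -0.1884 -0.0007]
(343, 213) [ 0.4743 -0.1727  0.0045]
(353, 213) [ 0.4726 -0.2002  0.0176]
(348, 205) [ 0.4948 -0.1834  0.0374]
(346, 195) [ 0.5247 -0.1798  0.0306]
(221, 160) [0.6331 0.1781 0.0516]
(200, 140) [0.6939 0.2384 0.0487]
(243, 180) [0.5806 0.1209 0.0063]
(300, 240) [ 0.3984 -0.0432 -0.0015]
(221, 182) [0.5716 0.1813 0.0368]
(133, 188) [0.5571 0.4238 0.0639]
(460, 176) [ 0.5496 -0.4517  0.1751]
((0.6376323103904724, 0.18233032524585724), (0.1369093656539917, 0.11657730489969254), 85.3541259765625) [0.63649358 0.18158325 0.04998825]
[ 0.39752003 -0.2034406   0.01214099] [ 0.5249152  -0.00331158  1.17346779] [ 0.48504436 -0.17878893  0.03325933]
[[  -2    1   -2    0   -3   -2   -6    0   31   32   40   31   37   32
    -1    0    3    3   -2   -2    1   -1    1    2    1   -3   -3]
 [   3   -1    1    0    1   -3    5    1   30   33   29   33   32   35
     2   -3   -3    1    0    0    2    0    3    0    1    0    2]
 [  -3   -1    1   -2   -1   -1   -2   -1   -4   35   30   30   28   34
  1173   -3   -2   -3    4   -5    0    1    2   -1   -1    1    
[... 3783 characters left out ...]
 [  -2   -1    1   -5   -1    3    2    0   -1    1    1   -1   -2    0
     3   -2   -2    2    2    2    0   -2   -1   -2    1   -3   -1]
 [  -1   -1    1    2   -3    2    1   -2    2   -3   -5    2    1   -1
     0    3   -3    1    0    0    3    0    1    2    0   -4    3]
 [   2    0    2   -2    1   -3   -2   -1    0   -2    0    2    4    1
    -2   -1    0   -5   -3    2    1    0    1    0   -1    1    0]
 [   0    1    0    2    1    4   -3    2   -3    1   -3    2   -1    3
  1173   -3    1    1    3   -4    0    0    1   -4    2   -2   -3]
 [   2   -1    3   -4   -3    1    1    3   -2    1   -3    0   -2    0
    -3    2    2   -2    3   -4    0    2   -3    2   -1    0   -5]]
```

Run:
```python
from h import *
im=cv2.imread("pics/scene0.png")
def show(x0,y0,x1,y1,f,nm): cv2.imwrite(nm,cv2.resize(im[y0:y1,x0:x1],None,fx=f,fy=f,interpolation=cv2.INTER_CUBIC))
show(165,120,325,240,5,"pics/s_scoop.png"); show(230,240,330,320,7,"pics/s_tin.png")
```

```text
(no output)
```

View pics/t_scoop.png

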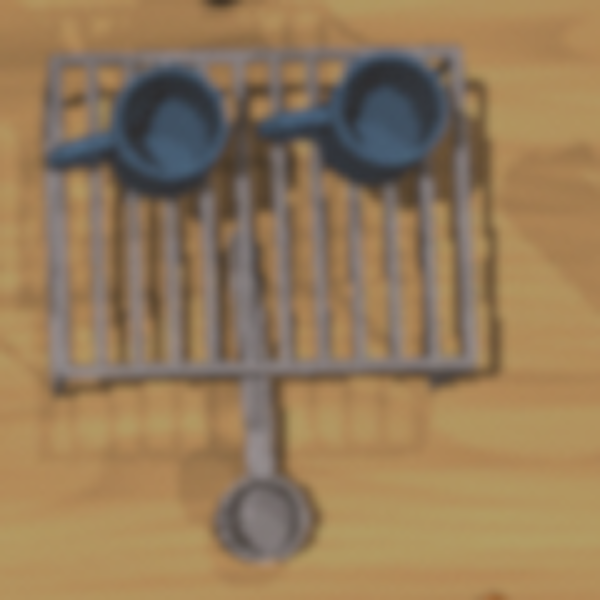

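View pics/t_tin.png

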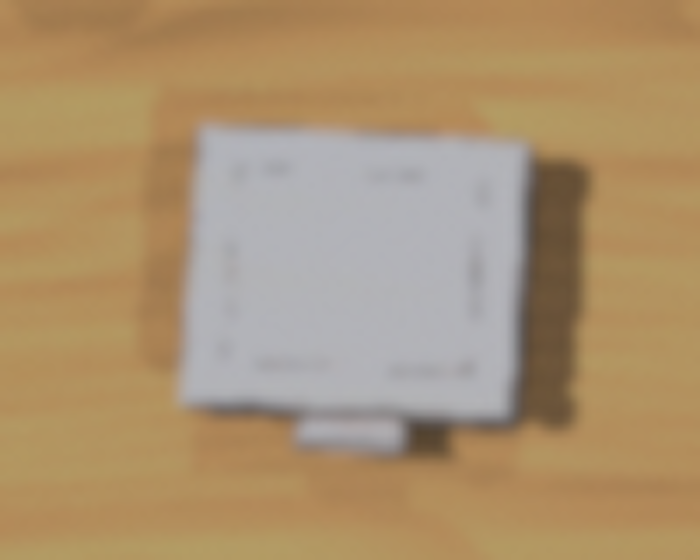

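View pics/s_scoop.png

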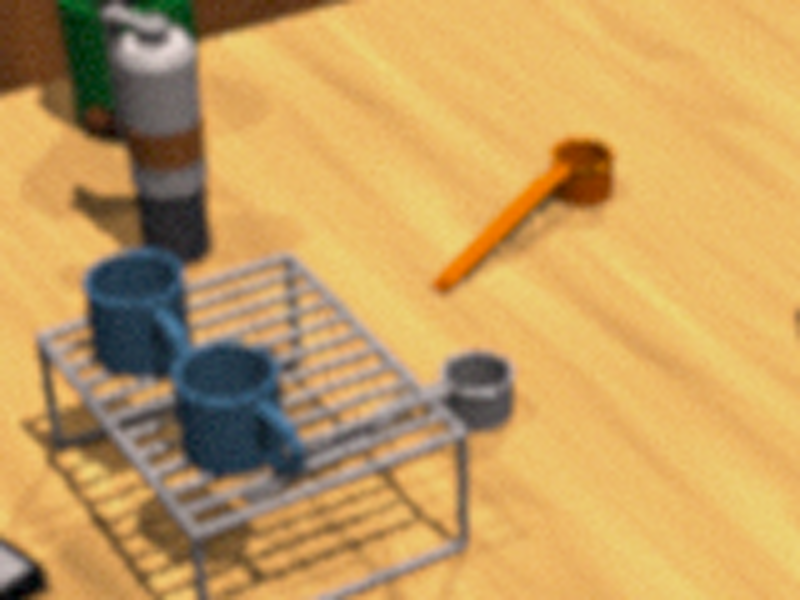

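Run:
```python
from h import *
d=np.load("top0.npy"); P=cloud("top",d)
print("table z",np.median(P[230:300,200:380,2]))
sub=P[204:226,335:362].reshape(-1,3); k=(sub[:,2]>.027)&(sub[:,2]<.042); X=sub[k]
from scipy.optimize import least_squares
f=least_squares(lambda p:np.hypot(X[:,0]-p[0],X[:,1]-p[1])-p[2],[.475,-.185,.022],loss='soft_l1',f_scale=.002); print("rim fit",f.x)
H=P[190:204,340:352].reshape(-1,3);H=H[(H[:,2]>.02)&(H[:,2]<.045)]
c=f.x[:2]; 
for a,b in((185,195),(195,204)):
    H=P[a:b,336:354].reshape(-1,3);H=H[(H[:,2]>.015)&(H[:,2]<.045)];m=H.mean(0);print(m,np.degrees(np.arctan2(m[1]-c[1],m[0]-c[0])))
# sloped handle estimate by image pixels
for uv,z in(((295+242/5,110+250/5),.007),((295+258/5,110+400/5),.031),((295+247/5,110+300/5),.012),((295+265/5,110+515/5),.034)):
    q=onplane("top",uv,z)[0];print(q,np.degrees(np.arctan2(q[1]-c[1],q[0]-c[0])),np.hypot(*(q[:2]-c)))
# tin lid edges, scene camera cloud
ds=np.load("scene0.npy");Q=cloud("scene",ds)
m=(abs(Q[...,2]-.05)<.006)&(abs(Q[...,0]-.637)<.09)&(abs(Q[...,1]-.18)<.1)
print("scene tin",cv2.minAreaRect(Q[m][:,:2].astype(np.float32)),m.sum())
m=(abs(P[...,2]-.05)<.006)&(abs(P[...,0]-.637)<.09)&(abs(P[...,1]-.18)<.1)
print("top tin",cv2.minAreaRect(P[m][:,:2].astype(np.float32)))
cs=[(200,125),(530,145),(515,425),(180,405)]
q=onplane("top",np.array(cs)/7+[170,120],.05);print(q,q.mean(0))
l=onplane("top",np.array([(297,420),(407,425),(405,455),(293,446)])/7+[170,120],.037);print("lip",l,l.mean(0))
m=(abs(Q[...,2]-.034)<.007)&(abs(Q[...,0]-.475)<.04)&(abs(Q[...,1]+.185)<.04)
X=Q[m];f=least_squares(lambda p:np.hypot(X[:,0]-p[0],X[:,1]-p[1])-p[2],[.475,-.185,.022],loss='soft_l1',f_scale=.002); print("rim fit scene",f.x)
```

```text
table z -8.76628645927191e-05
rim fit [ 0.47082267 -0.17866153  0.02388652]
[ 0.54097909 -0.17820511  0.02854159] 0.3727461931006038
[ 0.51325479 -0.17862172  0.03302187] 0.0537529481597244
[ 0.63289406 -0.18006848  0.007     ] -0.49737809463613214 0.1620774938031238
[ 0.53927484 -0.18212849  0.031     ] -2.899440520704851 0.06853990622017528
[ 0.60166265 -0.18105213  0.012     ] -1.04674870690433 0.13086181178648015
[ 0.47195271 -0.18291621  0.034     ] -75.12570945366457 0.004402197176568762
scene tin ((0.6418118476867676, 0.18337297439575195), (0.13906165957450867, 0.11866874247789383), 85.80134582519531) 1759
top tin ((0.6376323103904724, 0.18233032524585724), (0.1369093656539917, 0.11657730489969254), 85.3541259765625)
[[0.69993918 0.24217825 0.05      ]
 [0.68806491 0.10652231 0.05      ]
 [0.57161203 0.11469966 0.05      ]
 [0.58350366 0.2510741  0.05      ]] [0.63577995 0.17861858 0.05      ]
lip [[0.5781125  0.20589154 0.037     ]
 [0.57481648 0.16059652 0.037     ]
 [0.56233863 0.16158861 0.037     ]
 [0.56732194 0.20764322 0.037     ]] [0.57064739 0.18392997 0.037     ]
rim fit scene [ 0.4752576  -0.17626239  0.02421917]
```

```bash
cat >> h.py <<'E'
def plan(wps,per=10):
    """wps: list of (n_rows, [x,y,z], [r,p,y]) world TCP targets; prints rows (relative to measured pose now) for each call"""
    s=env.observe(); p0=np.array(s["position"]); R0=R.from_euler('xyz',s["eef_rot"],degrees=True)
    p,r=p0,R0; rows=[]
    for n,q,e in wps:
        q=np.array(q,float); rt=R.from_euler('xyz',e,degrees=True); dv=(rt*r.inv()).as_rotvec()
        for i in range(1,n+1):
            f=i/n; rr=R.from_rotvec(dv*f)*r; pp=p+(q-p)*f
            rows.append(np.r_[R0.inv().apply(pp-p0),(R0.inv()*rr).as_rotvec()])
        print("step mm/row",np.linalg.norm(q-p)/n*1e3,"deg/row",np.degrees(np.linalg.norm(dv))/n)
        p,r=q,rt
    print(s["time_s"],p0.round(4),s["eef_rot"].round(2),len(rows))
    print("["+",\n".join(",".join("%g"%x for x in np.round(a,3)) for a in rows)+"]")
def st():
    s=env.observe();print(s["time_s"],s["position"].round(4),s["eef_rot"].round(2),s["wrist_force"].round(2),s["gripper_width"],s["joint_pos"].round(1))
E
python3 - <<'E'
from h import *
plan([(10,[.46,.18,.22],[180,0,170])])
E
```

```text
step mm/row 46.275303612294714 deg/row 1.5309242735465605
0.1 [0.2883 0.6097 0.2216] [-179.9     0.    154.69] 10
[-0.034,-0.032,0,-0,-0,-0.027,
-0.068,-0.063,0,-0,-0,-0.053,
-0.102,-0.095,0.001,-0.001,-0,-0.08,
-0.136,-0.126,0.001,-0.001,-0,-0.107,
-0.169,-0.158,0.001,-0.001,-0,-0.134,
-0.203,-0.189,0.001,-0.001,-0,-0.16,
-0.237,-0.221,0.002,-0.001,-0,-0.187,
-0.271,-0.252,0.002,-0.001,-0,-0.214,
-0.305,-0.284,0.002,-0.002,-0,-0.24,
-0.339,-0.315,0.002,-0.002,-0,-0.267]
```

```bash
python3 -m inch '[-0.034,-0.032,0,0,0,-0.027,-0.068,-0.063,0,0,0,-0.053,-0.102,-0.095,0,0,0,-0.08,-0.136,-0.126,0,0,0,-0.107,-0.169,-0.158,0,0,0,-0.134,-0.203,-0.189,0,0,0,-0.16,-0.237,-0.221,0,0,0,-0.187,-0.271,-0.252,0,0,0,-0.214,-0.305,-0.284,0,0,0,-0.24,-0.339,-0.315,0,0,0,-0.267]' 0.087 10
python3 - <<'E'
from h import *
st()
plan([(10,[.473,-.178,.15],[180,0,180])])
E
```

```text
time_s: 1.1
position: [0.4602, 0.178, 0.222]
eef_rot: [-179.9, -0.0, 170.1]
wrist_force: [1.2, 0.7, -0.2]
gripper_width: 0.0872
1.1 [0.4602 0.178  0.222 ] [-1.7989e+02 -4.0000e-02  1.7005e+02] [ 1.21  0.74 -0.23] 0.08717657486412816 [-31.    9.8   5.6 112.2  -1.   58.1  55.1]
step mm/row 36.34075851616381 deg/row 0.9950297695217122
1.1 [0.4602 0.178  0.222 ] [-1.7989e+02 -4.0000e-02  1.7005e+02] 10
[-0.007,-0.035,0.007,-0,-0,-0.017,
-0.015,-0.07,0.015,-0,-0,-0.035,
-0.022,-0.104,0.022,-0.001,-0,-0.052,
-0.03,-0.139,0.029,-0.001,-0,-0.069,
-0.037,-0.174,0.036,-0.001,-0,-0.087,
-0.044,-0.209,0.044,-0.001,-0,-0.104,
-0.052,-0.244,0.051,-0.001,-0.001,-0.122,
-0.059,-0.279,0.058,-0.001,-0.001,-0.139,
-0.067,-0.313,0.065,-0.002,-0.001,-0.156,
-0.074,-0.348,0.073,-0.002,-0.001,-0.174]
```

```bash
python3 -m inch '[-0.007,-0.035,0.007,0,0,-0.017,-0.015,-0.07,0.015,0,0,-0.035,-0.022,-0.104,0.022,0,0,-0.052,-0.03,-0.139,0.029,0,0,-0.069,-0.037,-0.174,0.036,0,0,-0.087,-0.044,-0.209,0.044,0,0,-0.104,-0.052,-0.244,0.051,0,0,-0.122,-0.059,-0.279,0.058,0,0,-0.139,-0.067,-0.313,0.065,0,0,-0.156,-0.074,-0.348,0.073,0,0,-0.174]'
python3 - <<'E'
from h import *
st()
for n in ("scene","top"):
    im,d=env.camera(n); cv2.imwrite(f"pics/{n}1.png",im)
    u,v=proj(n,[.473,-.178,.034])[0].astype(int); u=min(max(u,80),480);v=min(max(v,60),360)
    cv2.imwrite(f"pics/{n}1c.png",cv2.resize(im[v-60:v+60,u-80:u+80],None,fx=5,fy=5,interpolation=cv2.INTER_CUBIC))
plan([(8,[.473,-.178,.005],[180,0,180]),(2,[.473,-.178,.005],[180,0,180])])
E
```

```text
time_s: 2.1
position: [0.4728, -0.1789, 0.1493]
eef_rot: [-179.9, -0.1, -179.9]
wrist_force: [-0.9, 0.1, -0.2]
gripper_width: 0.0871
2.1 [ 0.4728 -0.1789  0.1493] [-1.7991e+02 -5.0000e-02 -1.7992e+02] [-0.88  0.1  -0.21] 0.08707495580725255 [  1.1  16.1  17.7 116.   -6.3  48.8 112.4]
step mm/row 17.97581658021285 deg/row 0.0649806108529303
step mm/row 0.0 deg/row 0.0
2.2 [ 0.4714 -0.1829  0.1487] [-1.7976e+02 -1.7000e-01  1.7957e+02] 10
[-0,0.001,0.018,-0.001,-0,-0.001,
-0,0.001,0.036,-0.001,-0.001,-0.002,
-0.001,0.002,0.054,-0.002,-0.001,-0.003,
-0.001,0.003,0.072,-0.002,-0.001,-0.004,
-0.001,0.003,0.09,-0.003,-0.002,-0.005,
-0.001,0.004,0.108,-0.003,-0.002,-0.006,
-0.002,0.005,0.126,-0.004,-0.003,-0.007,
-0.002,0.005,0.144,-0.004,-0.003,-0.008,
-0.002,0.005,0.144,-0.004,-0.003,-0.008,
-0.002,0.005,0.144,-0.004,-0.003,-0.008]
```

View pics/scene1c.png

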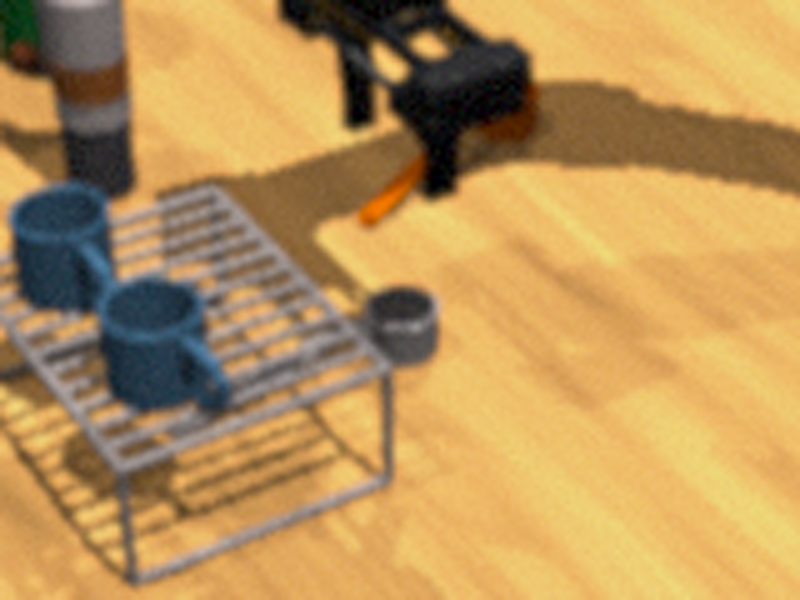

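View pics/top1c.png

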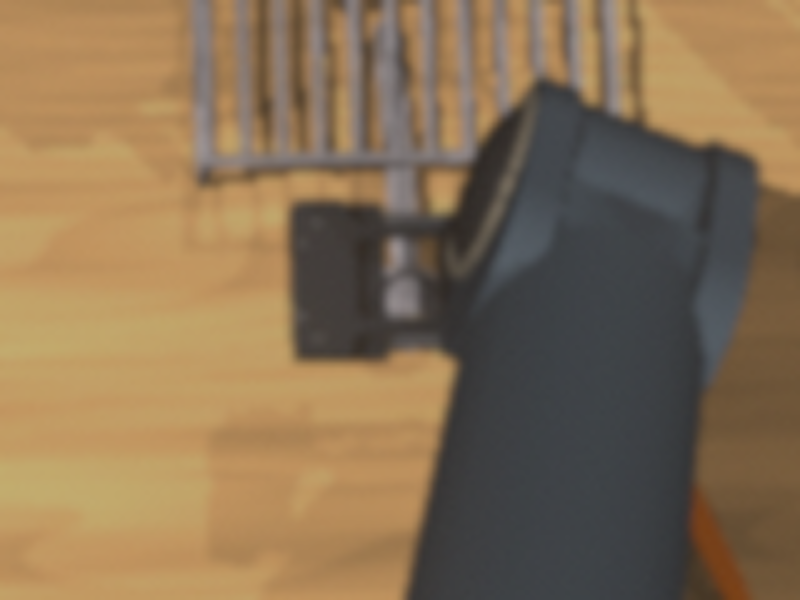

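The crops show the open gripper straddling the scoop bowl (scene crop about (405,325)), with the rack and cups clear of it.

```bash
python3 -m inch '[0,0.001,0.018,-0.001,0,-0.001,0,0.002,0.036,-0.001,-0.001,-0.003,-0.001,0.003,0.054,-0.002,-0.001,-0.005,-0.001,0.004,0.072,-0.002,-0.001,-0.007,-0.001,0.005,0.09,-0.003,-0.002,-0.008,-0.001,0.005,0.108,-0.003,-0.002,-0.008,-0.002,0.005,0.126,-0.004,-0.003,-0.008,-0.002,0.005,0.144,-0.004,-0.003,-0.008,-0.002,0.005,0.144,-0.004,-0.003,-0.008,-0.002,0.005,0.144,-0.004,-0.003,-0.008]'
python3 - <<'E'
from h import *
st()
im,d=env.camera("scene"); cv2.imwrite(f"pics/s2c.png",cv2.resize(im[120:240,165:325],None,fx=5,fy=5,interpolation=cv2.INTER_CUBIC))
st()
E
```

```text
time_s: 3.2
position: [0.473, -0.178, 0.0048]
eef_rot: [180.0, -0.0, -180.0]
wrist_force: [0.7, -1.3, -0.1]
gripper_width: 0.087
3.2 [ 0.473  -0.178   0.0048] [ 1.7999e+02 -3.0000e-02 -1.7996e+02] [ 0.69 -1.33 -0.12] 0.08704925053868236 [  5.4  29.5  13.2 121.4 -12.8  30.5 118.1]
3.25 [ 0.4735 -0.1783  0.0053] [-1.7999e+02  5.0000e-02 -1.7996e+02] [0.43 0.53 0.49] 0.08691928342317919 [  5.4  29.4  13.2 121.3 -12.8  30.5 118.1]
```

View pics/s2c.png

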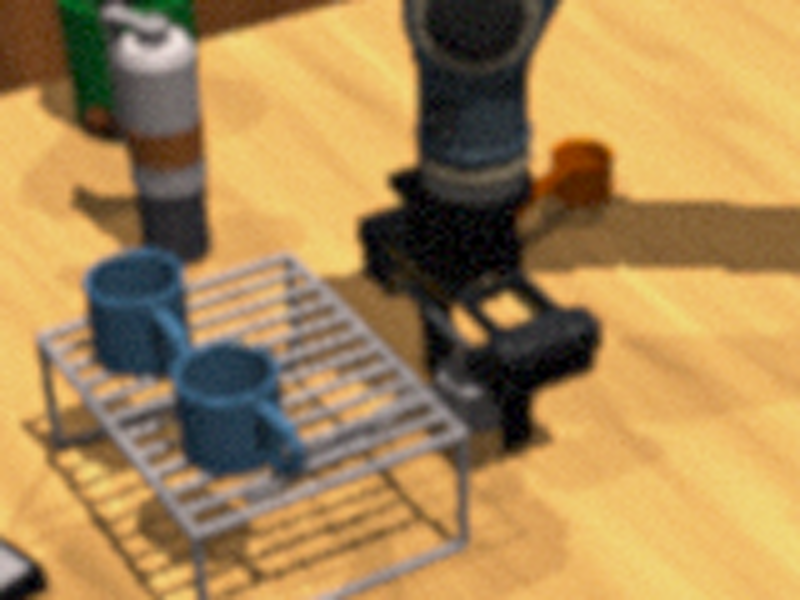

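The bowl (470,395) sits between the fingers, about centred. I'm closing now.

```bash
python3 -m inch '[0,0,0,0,0,0,0,0,0,0,0,0,0,0,0,0,0,0,0,0,0,0,0,0,0,0,0,0,0,0,0,0,0,0,0,0,0,0,0,0,0,0,0,0,0,0,0,0,0,0,0,0,0,0,0,0,0,0,0,0]' 0.03 50
python3 - <<'E'
from h import *
st()
plan([(2,[.473,-.178,.015],[180,0,180]),(8,[.415,-.178,.03],[180,0,180])])
E
```

```text
time_s: 4.25
position: [0.4735, -0.1784, 0.0053]
eef_rot: [-180.0, 0.0, -180.0]
wrist_force: [-1.3, 0.0, 0.9]
gripper_width: 0.0474
4.25 [ 0.4735 -0.1784  0.0053] [-1.7999e+02  5.0000e-02 -1.7996e+02] [-1.33  0.02  0.94] 0.04742797421609732 [  5.4  29.4  13.2 121.3 -12.8  30.5 118.1]
step mm/row 4.84653045214602 deg/row 0.03036152185129871
step mm/row 7.48853290037508 deg/row 0.0
4.25 [ 0.4735 -0.1784  0.0053] [-1.7999e+02  5.0000e-02 -1.7996e+02] 10
[0,0,-0.005,-0,0,0,
0,0,-0.01,-0,0.001,0.001,
0.008,0,-0.012,-0,0.001,0.001,
0.015,0,-0.013,-0,0.001,0.001,
0.022,0,-0.015,-0,0.001,0.001,
0.029,0,-0.017,-0,0.001,0.001,
0.037,0,-0.019,-0,0.001,0.001,
0.044,0,-0.021,-0,0.001,0.001,
0.051,0,-0.023,-0,0.001,0.001,
0.058,0,-0.025,-0,0.001,0.001]
```

Run:
```python
from h import *
d=np.load("top0.npy"); P=cloud("top",d)
m=(P[...,2]>.085)&(P[...,2]<.11)&(P[...,0]>.5)&(P[...,0]<.8)&(P[...,1]<-.02)&(P[...,1]>-.36)
print("rack",np.percentile(P[m],[1,99],axis=0),cv2.minAreaRect(P[m][:,:2].astype(np.float32)))
print(P[285,418],P[233,395])
plan([(2,[.4735,-.178,.03],[180,0,180]),(8,[.4,-.215,.040],[180,0,180])])
```

```text
rack [[ 0.54739245 -0.29098937  0.08884444]
 [ 0.72833614 -0.06155593  0.10881378]] ((0.6385361552238464, -0.17682476341724396), (0.23239141702651978, 0.18340978026390076), 89.72786712646484)
[ 0.25756722 -0.38419405  0.00130327] [ 0.41091179 -0.32319324  0.00727057]
step mm/row 12.339034460859763 deg/row 0.03036152185129871
step mm/row 10.3616254154452 deg/row 0.0
4.25 [ 0.4735 -0.1784  0.0053] [-1.7999e+02  5.0000e-02 -1.7996e+02] 10
[-0,0,-0.012,-0,0,0,
-0,0,-0.025,-0,0.001,0.001,
0.009,-0.004,-0.026,-0,0.001,0.001,
0.018,-0.009,-0.027,-0,0.001,0.001,
0.028,-0.014,-0.028,-0,0.001,0.001,
0.037,-0.018,-0.03,-0,0.001,0.001,
0.046,-0.023,-0.031,-0,0.001,0.001,
0.055,-0.027,-0.032,-0,0.001,0.001,
0.064,-0.032,-0.033,-0,0.001,0.001,
0.073,-0.037,-0.035,-0,0.001,0.001]
```

```bash
python3 -m inch '[0,0,-0.012,0,0,0,0,0,-0.025,0,0,0,0.009,-0.004,-0.026,0,0,0,0.018,-0.009,-0.027,0,0,0,0.028,-0.014,-0.028,0,0,0,0.037,-0.018,-0.03,0,0,0,0.046,-0.023,-0.031,0,0,0,0.055,-0.027,-0.032,0,0,0,0.064,-0.032,-0.033,0,0,0,0.073,-0.037,-0.035,0,0,0]'
python3 - <<'E'
from h import *
st()
for n in ("scene","top"):
    im,d=env.camera(n); u,v={"scene":(245,180),"top":(350,200)}[n]; cv2.imwrite(f"pics/{n}3c.png",cv2.resize(im[v-60:v+60,u-80:u+80],None,fx=5,fy=5,interpolation=cv2.INTER_CUBIC))
st()
plan([(5,[.355,-.245,.040],[180,0,180]),(5,[.355,-.245,.040],[180,0,180])])
E
```

```text
time_s: 5.25
position: [0.3996, -0.2157, 0.0403]
eef_rot: [-180.0, 0.0, -180.0]
wrist_force: [-0.5, 0.1, -2.1]
gripper_width: 0.0474
5.25 [ 0.3996 -0.2157  0.0403] [-1.8000e+02  3.0000e-02 -1.7997e+02] [-0.49  0.09 -2.13] 0.04735100353479723 [ 10.7  22.3  15.  127.1 -10.8  31.7 123.8]
5.35 [ 0.3989 -0.2163  0.0404] [-1.7999e+02  1.0000e-02  1.7990e+02] [-0.1  -1.02 -1.4 ] 0.04697166327621973 [ 10.7  22.3  15.1 127.1 -10.8  31.8 123.8]
step mm/row 10.491147173005963 deg/row 0.019804197618662815
step mm/row 0.0 deg/row 0.0
5.35 [ 0.3989 -0.2163  0.0404] [-1.7999e+02  1.0000e-02  1.7990e+02] 10
[0.009,-0.006,0,-0,0,-0,
0.018,-0.012,0,-0,0,-0.001,
0.026,-0.017,0,-0,0,-0.001,
0.035,-0.023,0,-0,0,-0.001,
0.044,-0.029,0,-0,0,-0.002,
0.044,-0.029,0,-0,0,-0.002,
0.044,-0.029,0,-0,0,-0.002,
0.044,-0.029,0,-0,0,-0.002,
0.044,-0.029,0,-0,0,-0.002,
0.044,-0.029,0,-0,0,-0.002]
```

View pics/scene3c.png

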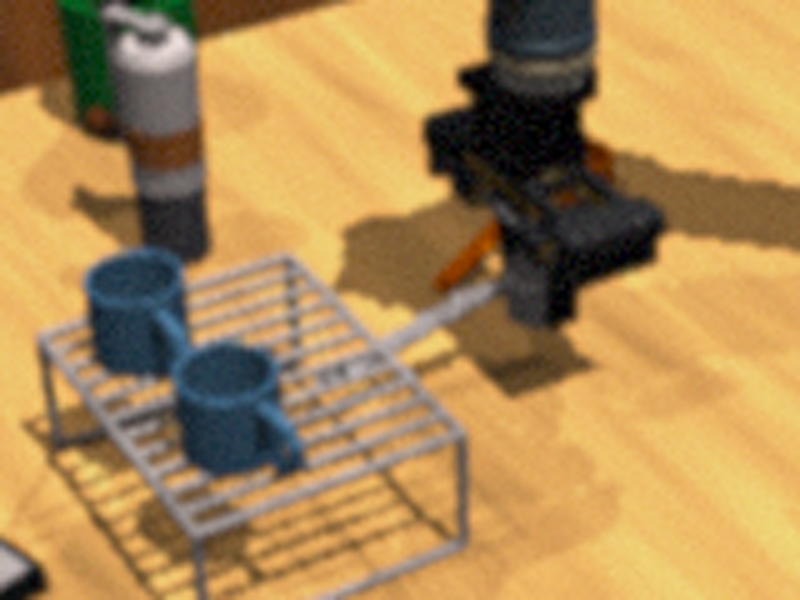

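View pics/top3c.png

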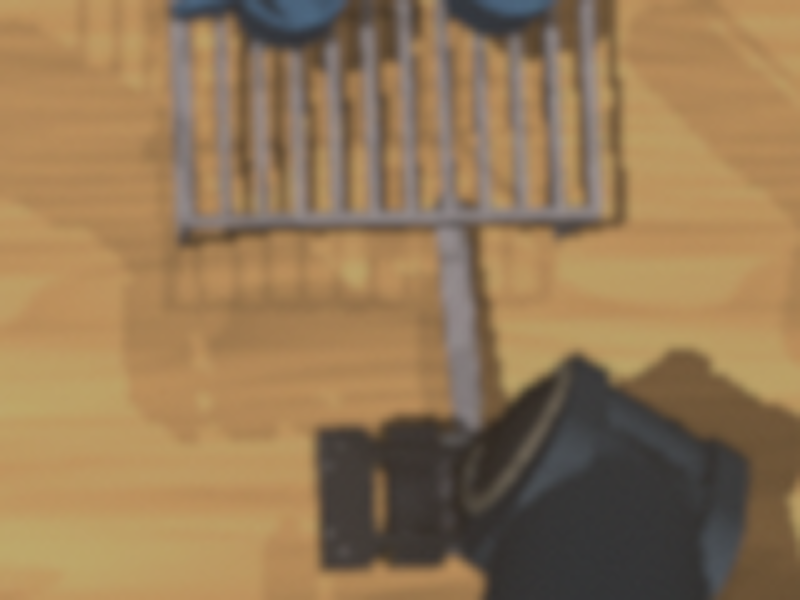

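The scoop hangs from the gripper with its handle running to the rack front (top crop from (465,430) to (450,215)) and only the tail still under the wires. I'll keep withdrawing it diagonally.

```bash
python3 -m inch '[0.009,-0.006,0,0,0,0,0.018,-0.012,0,0,0,0,0.026,-0.017,0,0,0,0,0.035,-0.023,0,0,0,0,0.044,-0.029,0,0,0,0,0.046,-0.030,0,0,0,0,0.046,-0.030,0,0,0,0,0.046,-0.030,0,0,0,0,0.046,-0.030,0,0,0,0,0.046,-0.030,0,0,0,0]'
python3 - <<'E'
from h import *
st()
for n in ("scene","top"):
    im,d=env.camera(n); np.save(n+"4.npy",d);cv2.imwrite(f"pics/{n}4.png",im);u,v={"scene":(265,170),"top":(350,220)}[n]; cv2.imwrite(f"pics/{n}4c.png",cv2.resize(im[v-60:v+60,u-80:u+80],None,fx=5,fy=5,interpolation=cv2.INTER_CUBIC))
st()
E
```

```text
time_s: 6.35
position: [0.3532, -0.246, 0.0404]
eef_rot: [-180.0, 0.0, 180.0]
wrist_force: [0.3, -0.1, -1.6]
gripper_width: 0.0471
6.35 [ 0.3532 -0.246   0.0404] [-1.7999e+02  2.0000e-02  1.7995e+02] [ 0.33 -0.05 -1.63] 0.04708669690965782 [ 16.4  20.7  15.4 130.  -10.7  30.4 130. ]
6.45 [ 0.3531 -0.246   0.0404] [-1.7999e+02  1.0000e-02  1.7994e+02] [ 0.91  0.89 -1.44] 0.04762521911785768 [ 16.4  20.7  15.4 130.  -10.7  30.4 130. ]
```

View pics/scene4c.png

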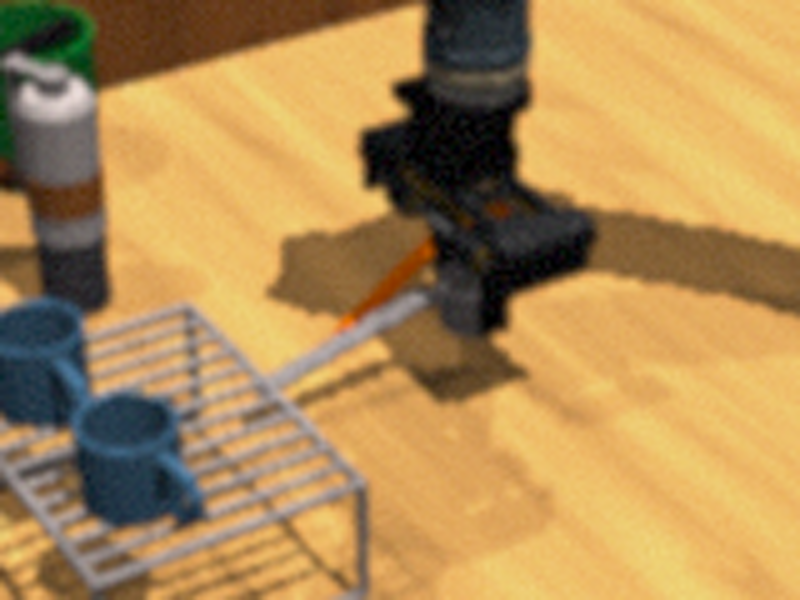

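View pics/top4c.png

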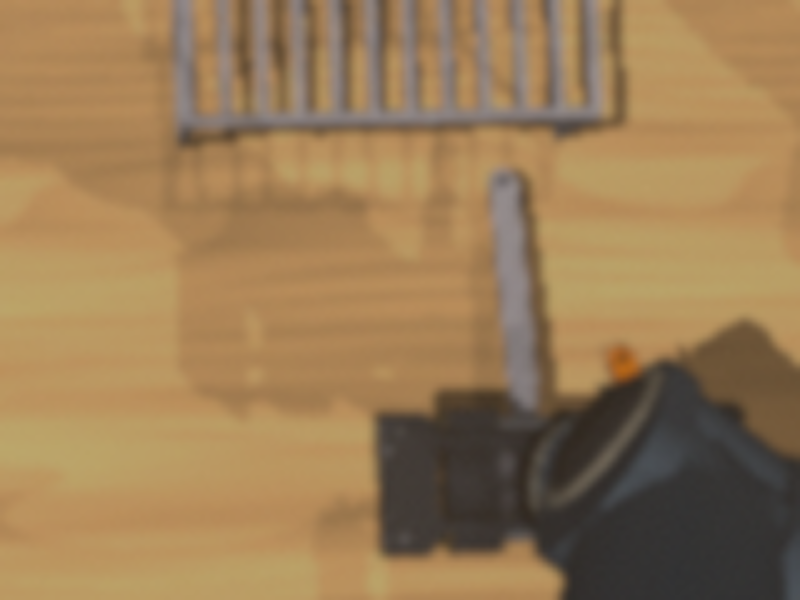

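The handle tip is now clear in front of the rack: top crop (507,175), with the rack front at row 120.

Run:
```python
from h import *
P=cloud("top",np.load("top4.npy"))
sub=P[190:245,366:378].reshape(-1,3); k=(sub[:,2]>.02)&(sub[:,2]<.09)
X=sub[k]; print(X[:,0].min(),X[:,0].max())
for a in np.arange(.42,.54,.015):
    Y=X[(X[:,0]>a)&(X[:,0]<a+.015)]
    if len(Y): print(a.round(3),np.median(Y,0).round(4),len(Y))
st()
# swing to in front of tin
plan([(10,[.43,-.10,.12],[180,0,180])])
```

```text
0.38402858235055937 0.5251187892995358
0.42 [ 0.4275 -0.2456  0.0622] 36
0.435 [ 0.443  -0.2457  0.0583] 29
0.45 [ 0.4574 -0.2451  0.0548] 30
0.465 [ 0.4719 -0.2456  0.0519] 26
0.48 [ 0.4864 -0.2464  0.0492] 32
0.495 [ 0.5026 -0.2457  0.0453] 30
0.51 [ 0.5184 -0.2444  0.0415] 29
0.525 [ 0.5251 -0.2456  0.0371] 1
6.45 [ 0.3531 -0.246   0.0404] [-1.7999e+02  1.0000e-02  1.7994e+02] [ 0.91  0.89 -1.44] 0.04762521911785768 [ 16.4  20.7  15.4 130.  -10.7  30.4 130. ]
step mm/row 18.322515642230666 deg/row 0.006229646628832493
6.45 [ 0.3531 -0.246   0.0404] [-1.7999e+02  1.0000e-02  1.7994e+02] 10
[-0.008,0.015,-0.008,-0,0,-0,
-0.015,0.029,-0.016,-0,0,-0,
-0.023,0.044,-0.024,-0,0,-0,
-0.031,0.058,-0.032,-0,0,-0,
-0.038,0.073,-0.04,-0,0,-0.001,
-0.046,0.088,-0.048,-0,0,-0.001,
-0.054,0.102,-0.056,-0,0,-0.001,
-0.061,0.117,-0.064,-0,0,-0.001,
-0.069,0.131,-0.072,-0,0,-0.001,
-0.077,0.146,-0.08,-0,0,-0.001]
```

Run:
```python
from h import *
P=cloud("top",np.load("top0.npy")); im=cv2.imread("pics/top0.png").astype(int)
m=(im[...,0]>im[...,2]+40)&(np.mgrid[:420,:560][1]<200)&(np.mgrid[:420,:560][1]>100)&(np.mgrid[:420,:560][0]>220)
r=cv2.minAreaRect(P[m][:,:2].astype(np.float32));print(r,cv2.boxPoints(r),np.percentile(P[m][:,2],[5,50,95]))
```

```text
((0.4018057882785797, 0.23462161421775818), (0.1651342362165451, 0.44637763500213623), 19.269664764404297) [[ 0.25020885  0.41805813]
 [ 0.39752    -0.00331159]
 [ 0.5534027   0.0511851 ]
 [ 0.40609157  0.47255483]] [0.03812962 0.04976836 0.05358813]
```

Run:
```python
from h import *
P=cloud("top",np.load("top0.npy")); im=cv2.imread("pics/top0.png").astype(int)
m=(im[...,0]>im[...,2]+40)&(np.mgrid[:420,:560][1]<200)&(np.mgrid[:420,:560][1]>100)&(np.mgrid[:420,:560][0]>220)&(P[...,2]<.1)&(P[...,2]>.02)
print(np.percentile(P[m],[1,99],axis=0))
r=cv2.minAreaRect(P[m][:,:2].astype(np.float32));print(cv2.boxPoints(r))
```

```text
[[0.26691844 0.31037073 0.03405217]
 [0.42742591 0.44923016 0.05503585]]
[[0.25914812 0.3844688 ]
 [0.3663916  0.3033719 ]
 [0.44273847 0.40433395]
 [0.335495   0.48543084]]
```

Run:
```python
from h import *
plan([(5,[.36,-.235,.17],[180,0,180]),(5,[.42,-.08,.17],[180,0,178])])
```

```text
step mm/row 26.04980103084054 deg/row 0.012459293257664986
step mm/row 33.24154027718932 deg/row 0.4000000000000005
6.45 [ 0.3531 -0.246   0.0404] [-1.7999e+02  1.0000e-02  1.7994e+02] 10
[-0.001,0.002,-0.026,-0,0,-0,
-0.003,0.004,-0.052,-0,0,-0,
-0.004,0.007,-0.078,-0,0,-0.001,
-0.006,0.009,-0.104,-0,0,-0.001,
-0.007,0.011,-0.13,-0,0,-0.001,
-0.019,0.042,-0.13,-0,0,0.006,
-0.031,0.073,-0.13,-0,0,0.013,
-0.043,0.104,-0.13,-0,0,0.02,
-0.055,0.135,-0.13,-0,0,0.027,
-0.067,0.166,-0.13,-0,0,0.034]
```

```bash
python3 -m inch '[-0.001,0.002,-0.026,0,0,0,-0.003,0.004,-0.052,0,0,0,-0.004,0.007,-0.078,0,0,0,-0.006,0.009,-0.104,0,0,0,-0.007,0.011,-0.13,0,0,0,-0.019,0.042,-0.13,0,0,0.006,-0.031,0.073,-0.13,0,0,0.013,-0.043,0.104,-0.13,0,0,0.02,-0.055,0.135,-0.13,0,0,0.027,-0.067,0.166,-0.13,0,0,0.034]' - 55
python3 - <<'E'
from h import *
st()
plan([(5,[.42,.08,.17],[180,0,174]),(5,[.377,.229,.15],[180,0,168])])
E
```

```text
time_s: 7.45
position: [0.4204, -0.0786, 0.1704]
eef_rot: [-180.0, 0.0, 178.0]
wrist_force: [0.1, -0.2, -0.9]
gripper_width: 0.0474
7.45 [ 0.4204 -0.0786  0.1704] [-1.7999e+02  2.0000e-02  1.7799e+02] [ 0.13 -0.24 -0.91] 0.04737401626918059 [ -4.5   7.   10.2 123.6  -1.6  49.5  94.7]
step mm/row 31.720480560494398 deg/row 0.7970363227240381
step mm/row 31.272991542223778 deg/row 1.199999999999997
7.45 [ 0.4204 -0.0786  0.1704] [-1.7999e+02  2.0000e-02  1.7799e+02] 10
[0.001,0.032,0,-0,0,0.014,
0.002,0.063,0,-0,0,0.028,
0.004,0.095,0,-0,0,0.042,
0.005,0.127,0,-0,0,0.056,
0.006,0.158,0,-0,0,0.07,
0.016,0.188,0.004,-0,0,0.09,
0.025,0.217,0.008,-0,0,0.111,
0.035,0.247,0.012,-0,0,0.132,
0.045,0.276,0.016,-0,0,0.153,
0.054,0.306,0.02,-0,0,0.174]
```

```bash
python3 -m inch '[0.001,0.032,0,0,0,0.014,0.002,0.063,0,0,0,0.028,0.004,0.095,0,0,0,0.042,0.005,0.127,0,0,0,0.056,0.006,0.158,0,0,0,0.07,0.016,0.188,0.004,0,0,0.09,0.025,0.217,0.008,0,0,0.111,0.035,0.247,0.012,0,0,0.132,0.045,0.276,0.016,0,0,0.153,0.054,0.306,0.02,0,0,0.174]'
python3 - <<'E'
from h import *
st()
plan([(8,[.377,.229,.020],[180,0,168]),(2,[.377,.229,.020],[180,0,168])])
E
```

```text
time_s: 8.45
position: [0.3764, 0.2301, 0.1501]
eef_rot: [-180.0, 0.0, 168.0]
wrist_force: [0.5, 0.5, -1.1]
gripper_width: 0.0475
8.45 [0.3764 0.2301 0.1501] [-1.7998e+02  1.0000e-02  1.6797e+02] [ 0.47  0.46 -1.09] 0.04747077050949392 [-32.6  10.3  -4.8 122.6   1.2  47.1  39.8]
step mm/row 16.266659510590678 deg/row 0.004815100937569803
step mm/row 0.0 deg/row 0.0
8.45 [0.3764 0.2301 0.1501] [-1.7998e+02  1.0000e-02  1.6797e+02] 10
[-0,-0,0.016,-0,0,-0,
-0,-0,0.033,-0,0,-0,
-0,-0,0.049,-0,0,-0,
-0,-0,0.065,-0,0,-0,
-0,-0.001,0.081,-0,0,-0,
-0.001,-0.001,0.098,-0,0,-0,
-0.001,-0.001,0.114,-0,0,-0.001,
-0.001,-0.001,0.13,-0,0,-0.001,
-0.001,-0.001,0.13,-0,0,-0.001,
-0.001,-0.001,0.13,-0,0,-0.001]
```

```bash
python3 -m inch '[0,0,0.016,0,0,0,0,0,0.033,0,0,0,0,0,0.049,0,0,0,0,0,0.065,0,0,0,0,-0.001,0.081,0,0,0,-0.001,-0.001,0.098,0,0,0,-0.001,-0.001,0.114,0,0,0,-0.001,-0.001,0.13,0,0,0,-0.001,-0.001,0.13,0,0,0,-0.001,-0.001,0.13,0,0,0]'
cat >> h.py <<'E'
def snap(tag,uv={"scene":(300,270),"top":(215,190)},f=5):
    for n in uv:
        im,d=env.camera(n); np.save(f"{n}{tag}.npy",d);cv2.imwrite(f"pics/{n}{tag}.png",im);u,v=uv[n]
        cv2.imwrite(f"pics/{n}{tag}c.png",cv2.resize(im[v-60:v+60,u-80:u+80],None,fx=f,fy=f,interpolation=cv2.INTER_CUBIC))
E
python3 - <<'E'
from h import *
snap("5"); st()
P=cloud("top",np.load("top5.npy"))
sub=P[140:230,180:240].reshape(-1,3); k=(sub[:,2]>.010)&(sub[:,2]<.07)&(sub[:,0]<.553)&(sub[:,0]>.4)
X=sub[k]; print(X[:,0].max())
for a in np.arange(.44,.56,.015):
    Y=X[(X[:,0]>a)&(X[:,0]<a+.015)]
    if len(Y): print(a.round(3),np.median(Y,0).round(4),len(Y))
E
```

```text
time_s: 9.45
position: [0.3772, 0.2289, 0.0202]
eef_rot: [-180.0, -0.0, 168.0]
wrist_force: [-0.5, 0.8, -2.0]
gripper_width: 0.047
9.55 [0.3777 0.2292 0.0208] [1.7996e+02 6.0000e-02 1.6797e+02] [-0.56 -0.4  -1.93] 0.04764054418245148 [-33.4  23.3  -4.  128.4   3.4  28.3  37.9]
0.545149033525026
0.44 [0.4481 0.2132 0.0418] 30
0.455 [0.4623 0.2101 0.0395] 30
0.47 [0.4768 0.2059 0.0361] 30
0.485 [0.4914 0.2032 0.0327] 32
0.5 [0.5079 0.2003 0.0281] 32
0.515 [0.5239 0.1977 0.0245] 30
0.53 [0.5375 0.1935 0.022 ] 24
0.545 [0.5451 0.1906 0.0176] 1
```

View pics/scene5c.png

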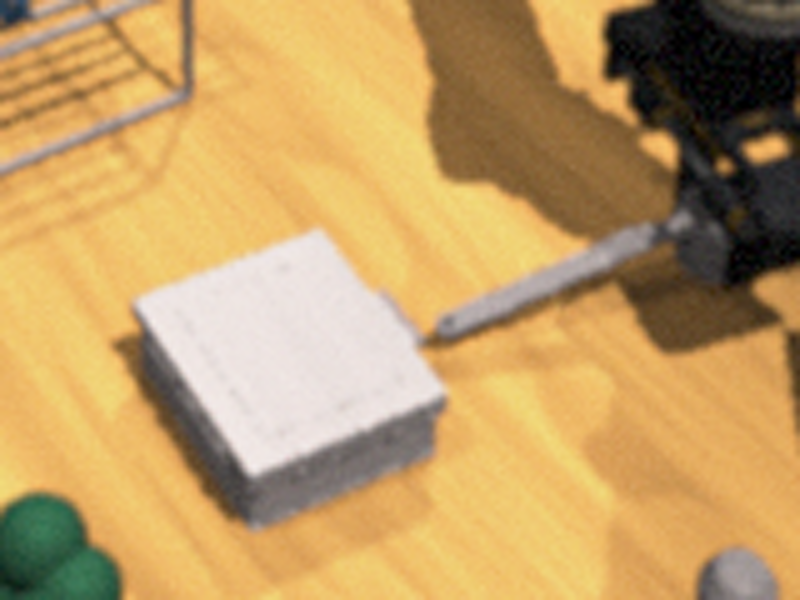

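View pics/top5c.png

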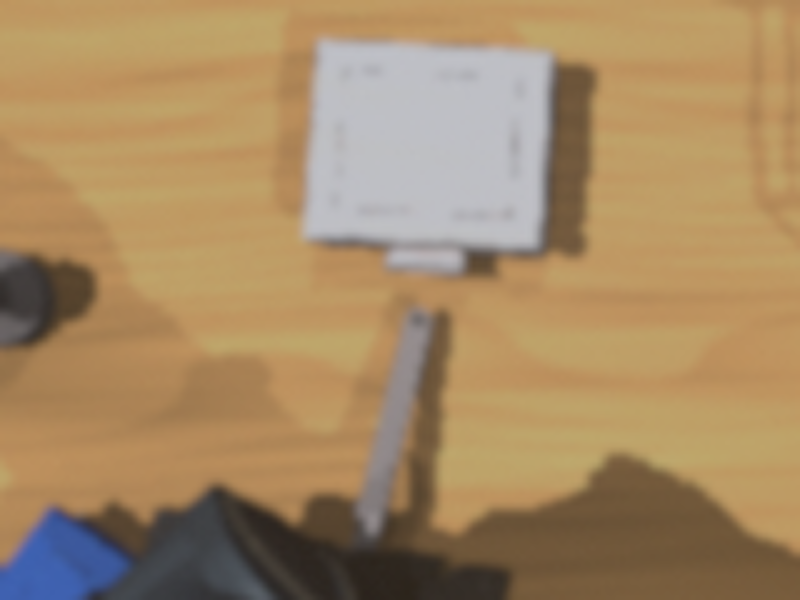

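The tail (top crop (418,312)) points at the lip (387–465, row 260), about 20 mm short of it and well below it. I'm sliding it under.

Run:
```python
from h import *
plan([(8,[.4055,.2245,.020],[180,0,168]),(2,[.4055,.2245,.026],[180,0,168])])
```

```text
step mm/row 3.5254354770137812 deg/row 0.010352233943841577
step mm/row 2.999999999999999 deg/row 0.0
9.55 [0.3777 0.2292 0.0208] [1.7996e+02 6.0000e-02 1.6797e+02] 10
[-0.004,0,0,0,0,-0,
-0.007,0,0,0,0,-0,
-0.011,0,0,0,0,-0,
-0.014,0.001,0,0,0.001,-0,
-0.018,0.001,0.001,0,0.001,-0,
-0.021,0.001,0.001,0.001,0.001,-0,
-0.025,0.001,0.001,0.001,0.001,-0,
-0.028,0.001,0.001,0.001,0.001,-0.001,
-0.028,0.001,-0.002,0.001,0.001,-0.001,
-0.028,0.001,-0.005,0.001,0.001,-0.001]
```

```bash
python3 -m inch '[-0.004,0,0,0,0,0,-0.007,0,0,0,0,0,-0.011,0,0,0,0,0,-0.014,0.001,0,0,0.001,0,-0.018,0.001,0.001,0,0.001,0,-0.021,0.001,0.001,0.001,0.001,0,-0.025,0.001,0.001,0.001,0.001,0,-0.028,0.001,0.001,0.001,0.001,0,-0.028,0.001,-0.002,0.001,0.001,0,-0.028,0.001,-0.005,0.001,0.001,0]'
python3 - <<'E'
from h import *
snap("6"); st()
E
```

```text
time_s: 10.55
position: [0.4052, 0.2243, 0.026]
eef_rot: [-180.0, -0.0, 168.0]
wrist_force: [0.4, -0.4, -1.4]
gripper_width: 0.0475
10.65 [0.4054 0.2246 0.0263] [1.7998e+02 4.0000e-02 1.6798e+02] [ 0.43 -0.79 -0.43] 0.046848711792602304 [-30.9  24.1  -4.  125.5   3.2  30.5  40.6]
```

View pics/scene6c.png

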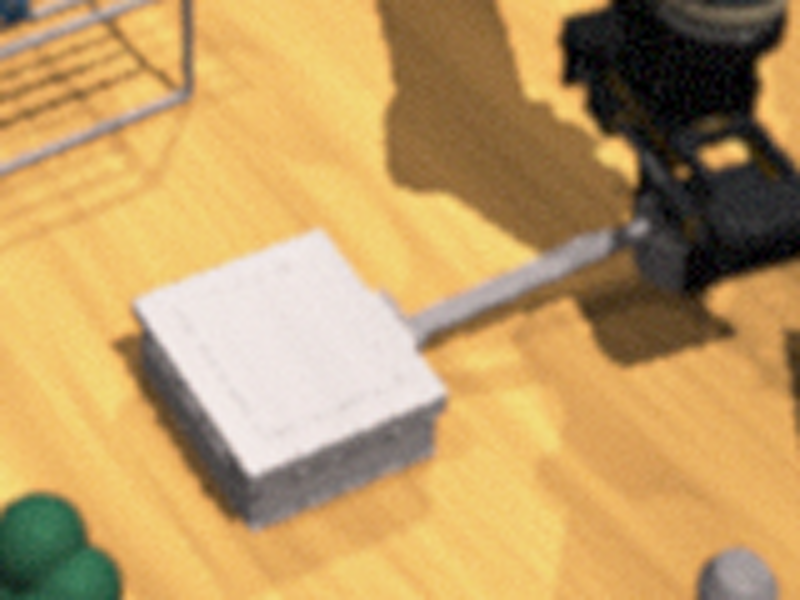

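View pics/top6c.png

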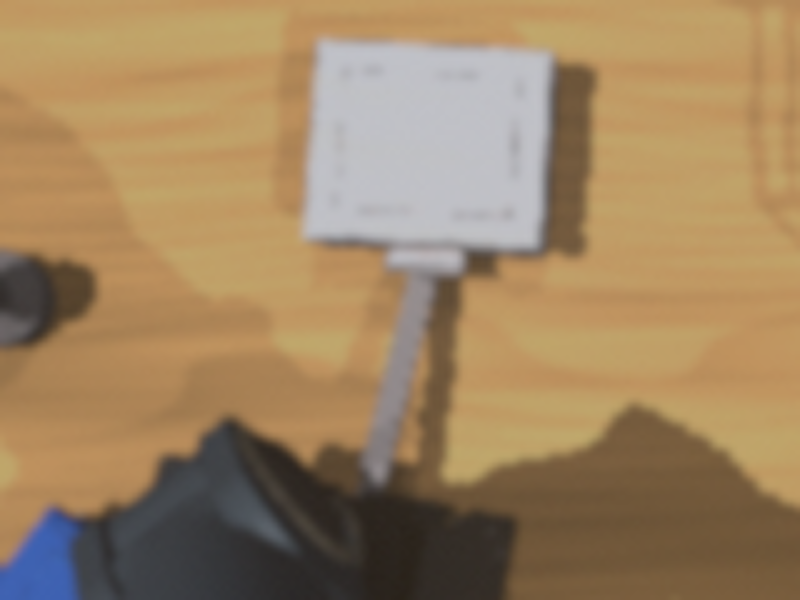

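The handle tip is now hidden under the middle of the lip. I'm starting the lift along the lid's arc.

```bash
cat >> h.py <<'E'
def arc(ths,r=121,n=-7,base=(.4055,.2245),u=(.997,-.077),dz=.002):
    out=[]
    for t in ths:
        a=np.radians(t); x=57.5-r*np.cos(a)+n*np.sin(a); z=38+r*np.sin(a)+n*np.cos(a)
        s=(x+65)/1e3; out.append([base[0]+s*u[0],base[1]+s*u[1],z/1e3+dz])
    return out
E
python3 - <<'E'
from h import *
w=arc([0,5,10,15,20,25,30,35,38,40])
plan([(1,p,[180,0,168]) for p in w])
E
```

```text
step mm/row 6.847116761231988 deg/row 0.048850580892876805
step mm/row 10.57354097150256 deg/row 0.0
step mm/row 10.573539288136379 deg/row 0.0
step mm/row 10.573532678199111 deg/row 0.0
step mm/row 10.573521342521435 deg/row 0.0
step mm/row 10.57350562551766 deg/row 0.0
step mm/row 10.573486004722705 deg/row 0.0
step mm/row 10.57346307628466 deg/row 0.0
step mm/row 6.345354274403644 deg/row 0.0
step mm/row 4.230499323134992 deg/row 0.0
10.65 [0.4054 0.2246 0.0263] [1.7998e+02 4.0000e-02 1.6798e+02] 10
[-0.002,0,-0.007,0,0.001,-0,
-0.001,0,-0.017,0,0.001,-0,
-0.002,0,-0.028,0,0.001,-0,
-0.004,0,-0.038,0,0.001,-0,
-0.006,0.001,-0.048,0,0.001,-0,
-0.01,0.001,-0.058,0,0.001,-0,
-0.014,0.002,-0.068,0,0.001,-0,
-0.019,0.002,-0.077,0,0.001,-0,
-0.023,0.003,-0.083,0,0.001,-0,
-0.025,0.003,-0.086,0,0.001,-0]
```

```bash
python3 -m inch '[-0.001,0,-0.006,0,0,0,-0.001,0,-0.017,0,0,0,-0.002,0,-0.028,0,0,0,-0.004,0,-0.038,0,0,0,-0.006,0.001,-0.048,0,0,0,-0.01,0.001,-0.058,0,0,0,-0.014,0.002,-0.068,0,0,0,-0.019,0.002,-0.077,0,0,0,-0.023,0.003,-0.083,0,0,0,-0.025,0.003,-0.086,0,0,0]'
python3 - <<'E'
from h import *
snap("7"); st()
E
```

```text
time_s: 11.65
position: [0.4313, 0.2224, 0.1131]
eef_rot: [179.9, 0.1, 167.9]
wrist_force: [-0.8, -0.3, -0.8]
gripper_width: 0.0473
11.75 [0.4311 0.2223 0.1127] [1.7995e+02 8.0000e-02 1.6795e+02] [ 0.36  0.47 -1.97] 0.047407366719119055 [-28.7  17.2  -4.2 119.5   1.8  43.3  43.9]
```

View pics/scene7c.png

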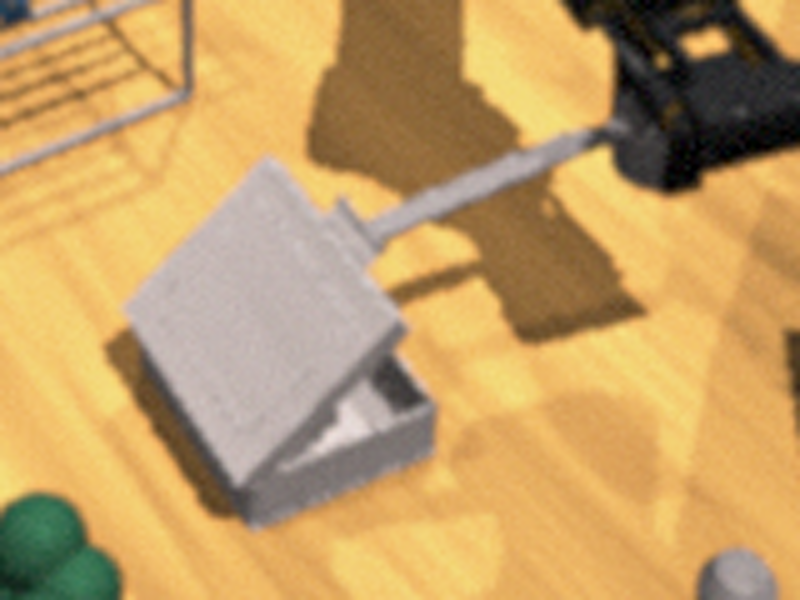

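View pics/top7c.png

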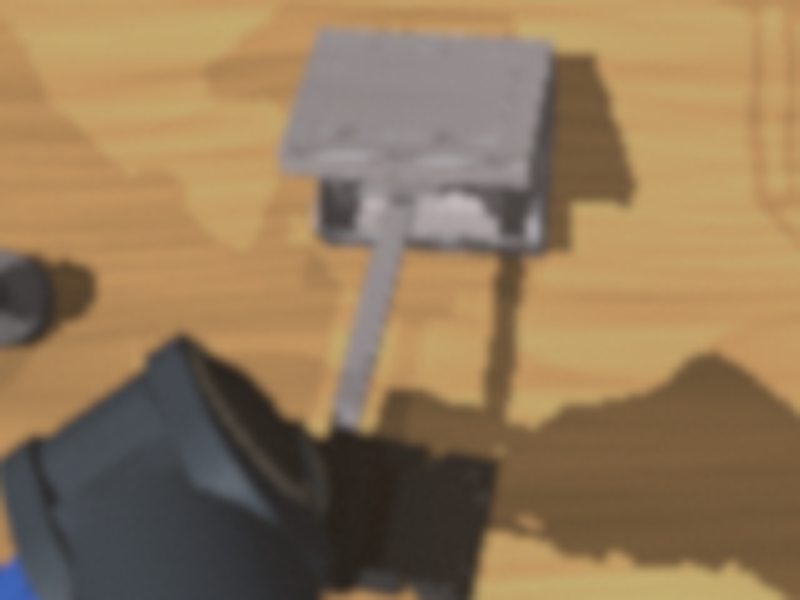

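The lid has been lifted to about 40° with the tip under the lip, and the tin has not moved. I'll continue along the arc.

Run:
```python
from h import *
w=arc([44,48,52,56,60,64,68,72,76,80],r=120)
plan([(1,p,[180,0,168]) for p in w])
```

```text
step mm/row 8.004668798642097 deg/row 0.10497191630915605
step mm/row 8.389998290077635 deg/row 0.0
step mm/row 8.389980147850167 deg/row 0.0
step mm/row 8.389962152310044 deg/row 0.0
step mm/row 8.389944653722075 deg/row 0.0
step mm/row 8.389927992680372 deg/row 0.0
step mm/row 8.389912493479317 deg/row 0.0
step mm/row 8.389898457800177 deg/row 0.0
step mm/row 8.389886158839683 deg/row 0.0
step mm/row 8.389875835991122 deg/row 0.0
11.75 [0.4311 0.2223 0.1127] [1.7995e+02 8.0000e-02 1.6795e+02] 10
[-0.006,0.001,-0.006,0.001,0.001,-0.001,
-0.011,0.002,-0.012,0.001,0.001,-0.001,
-0.017,0.003,-0.018,0.001,0.001,-0.001,
-0.024,0.003,-0.023,0.001,0.001,-0.001,
-0.031,0.004,-0.028,0.001,0.001,-0.001,
-0.038,0.005,-0.032,0.001,0.001,-0.001,
-0.045,0.006,-0.036,0.001,0.001,-0.001,
-0.053,0.007,-0.039,0.001,0.001,-0.001,
-0.061,0.008,-0.042,0.001,0.001,-0.001,
-0.069,0.009,-0.044,0.001,0.001,-0.001]
```

```bash
python3 -m inch '[-0.006,0.001,-0.006,0.001,0.001,0,-0.011,0.002,-0.012,0.001,0.001,0,-0.017,0.003,-0.018,0.001,0.001,0,-0.024,0.003,-0.023,0.001,0.001,0,-0.031,0.004,-0.028,0.001,0.001,0,-0.038,0.005,-0.032,0.001,0.001,0,-0.045,0.006,-0.036,0.001,0.001,0,-0.053,0.007,-0.039,0.001,0.001,0,-0.061,0.008,-0.042,0.001,0.001,0,-0.069,0.009,-0.044,0.001,0.001,0]'
python3 - <<'E'
from h import *
snap("8"); st()
w=arc([84,88,92,95,98,101,104,107,109,110],r=120)
plan([(1,p,[180,0,168]) for p in w])
E
```

```text
time_s: 12.75
position: [0.5011, 0.2167, 0.157]
eef_rot: [180.0, 0.0, 168.0]
wrist_force: [0.4, 0.7, -1.9]
gripper_width: 0.047
12.85 [0.502  0.2165 0.1571] [1.7997e+02 1.0000e-01 1.6789e+02] [-0.48  0.32 -1.37] 0.04748414536590315 [-25.4  18.9  -2.9 109.5   1.3  51.5  48.9]
step mm/row 6.426918705089296 deg/row 0.15207946246647908
step mm/row 8.389861879975639 deg/row 0.0
step mm/row 8.389858518458023 deg/row 0.0
step mm/row 6.292952347837333 deg/row 0.0
step mm/row 6.292952939691843 deg/row 0.0
step mm/row 6.292954593788209 deg/row 0.0
step mm/row 6.29295729200233 deg/row 0.0
step mm/row 6.292961004770835 deg/row 0.0
step mm/row 4.195576156319675 deg/row 0.0
step mm/row 2.0978688308786166 deg/row 0.0
12.85 [0.502  0.2165 0.1571] [1.7997e+02 1.0000e-01 1.6789e+02] 10
[-0.006,0.001,-0.002,0.001,0.002,-0.002,
-0.014,0.002,-0.003,0.001,0.002,-0.002,
-0.023,0.004,-0.003,0.001,0.002,-0.002,
-0.029,0.004,-0.003,0.001,0.002,-0.002,
-0.035,0.005,-0.003,0.001,0.002,-0.002,
-0.041,0.006,-0.002,0.001,0.002,-0.002,
-0.047,0.007,-0.001,0.001,0.002,-0.002,
-0.054,0.008,0,0.001,0.002,-0.002,
-0.058,0.008,0.001,0.001,0.002,-0.002,
-0.06,0.009,0.002,0.001,0.002,-0.002]
```

View pics/scene8c.png

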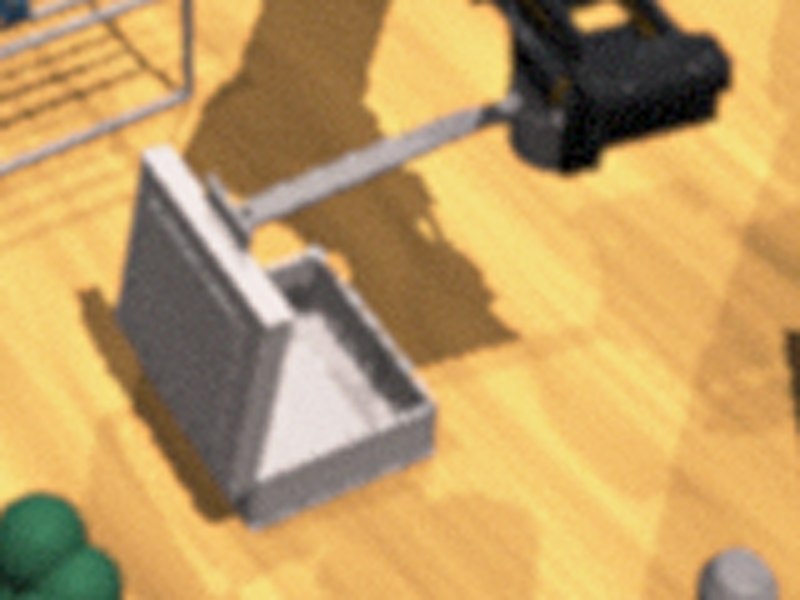

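View pics/top8c.png

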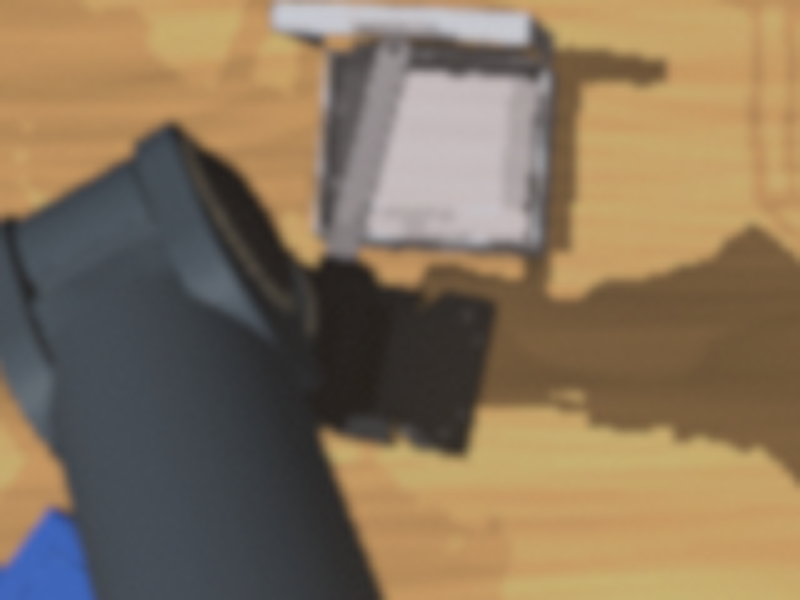

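The lid is near upright (about 80°), with the tip on the inner face of the lip at scene crop (240,215). Next I push it past upright.

```bash
python3 -m inch '[-0.006,0.001,-0.001,0.001,0.002,0,-0.014,0.002,-0.002,0.001,0.002,0,-0.021,0.003,-0.002,0.001,0.002,0,-0.027,0.004,-0.001,0.001,0.002,0,-0.033,0.005,0,0.001,0.002,0,-0.039,0.006,0,0.001,0.002,0,-0.045,0.007,0.001,0.001,0.002,0,-0.05,0.008,0.002,0.001,0.002,0,-0.05,0.008,0.002,0.001,0.002,0,-0.05,0.008,0.002,0.001,0.002,0]'
python3 - <<'E'
from h import *
snap("9"); st()
E
```

```text
time_s: 13.85
position: [0.5524, 0.2138, 0.155]
eef_rot: [-180.0, -0.0, 167.9]
wrist_force: [-0.3, 0.3, -1.4]
gripper_width: 0.0471
13.95 [0.5522 0.2139 0.1551] [-1.7997e+02 -3.0000e-02  1.6790e+02] [-0.12 -0.51 -1.94] 0.04750885859414138 [-23.6  23.   -2.2 103.5   1.1  53.5  51.7]
```

View pics/scene9c.png

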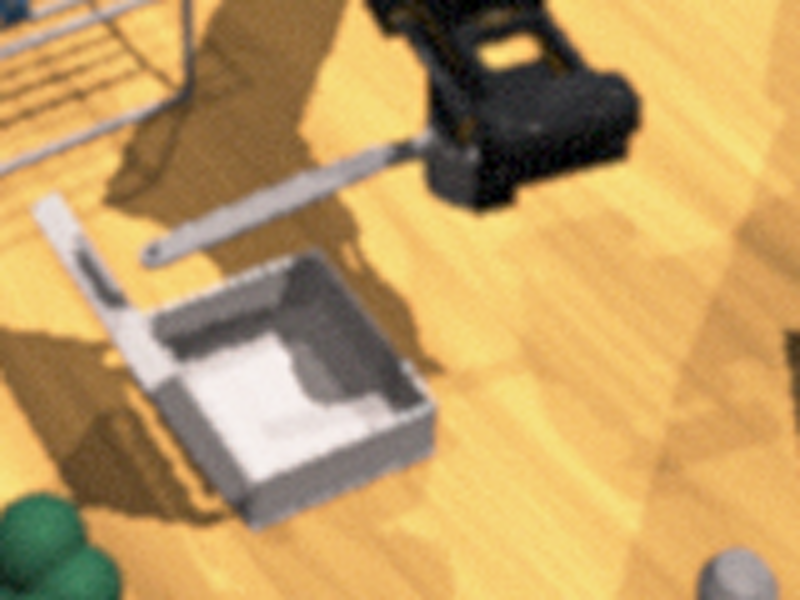

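The lid is folded right back on its stop, with its edge running from (50,200) to (160,370) in the crop. The tin is in place and the tip is free of it. I'll withdraw, turn the handle sideways and lay the scoop down in open space.

Run:
```python
from h import *
plan([(4,[.43,.22,.155],[180,0,168]),(6,[.44,.16,.13],[180,0,124])])
```

```text
step mm/row 30.588893321171902 deg/row 0.026652282204153003
step mm/row 10.96078869830492 deg/row 7.333333333333336
13.95 [0.5522 0.2139 0.1551] [-1.7997e+02 -3.0000e-02  1.6790e+02] 10
[0.03,-0.005,0,-0,-0,-0,
0.06,-0.01,0,-0,-0,-0.001,
0.091,-0.015,0,-0,-0,-0.001,
0.121,-0.02,0,-0.001,-0.001,-0.002,
0.117,-0.029,0.004,-0.001,-0.001,0.126,
0.113,-0.039,0.009,-0.001,-0.001,0.254,
0.11,-0.048,0.013,-0.001,-0,0.382,
0.106,-0.057,0.017,-0.001,-0,0.51,
0.102,-0.067,0.021,-0.001,-0,0.638,
0.098,-0.076,0.025,-0.001,-0,0.766]
```

```bash
python3 -m inch '[0.03,-0.005,0,0,0,0,0.06,-0.01,0,0,0,0,0.091,-0.015,0,0,0,0,0.121,-0.02,0,0,0,0,0.117,-0.029,0.004,0,0,0.126,0.113,-0.039,0.009,0,0,0.254,0.11,-0.048,0.013,0,0,0.382,0.106,-0.057,0.017,0,0,0.51,0.102,-0.067,0.021,0,0,0.638,0.098,-0.076,0.025,0,0,0.766]'
python3 - <<'E'
from h import *
st()
plan([(5,[.445,.12,.10],[180,0,90]),(5,[.445,.12,.03],[180,0,90])])
E
```

```text
time_s: 14.95
position: [0.4403, 0.1598, 0.1304]
eef_rot: [-180.0, -0.0, 123.7]
wrist_force: [-0.2, -0.6, -1.2]
gripper_width: 0.0472
14.95 [0.4403 0.1598 0.1304] [-1.7998e+02 -1.0000e-02  1.2373e+02] [-0.17 -0.6  -1.24] 0.04715983195571084 [-29.4  14.1   5.  120.9  -1.7  45.   10.4]
step mm/row 10.060327670034614 deg/row 6.746201010386126
step mm/row 14.000000000000002 deg/row 0.0
14.95 [0.4403 0.1598 0.1304] [-1.7998e+02 -1.0000e-02  1.2373e+02] 10
[-0.007,-0.004,0.006,-0,0,0.118,
-0.014,-0.007,0.012,-0,0,0.235,
-0.021,-0.011,0.018,-0,0,0.353,
-0.029,-0.015,0.024,-0,0,0.471,
-0.036,-0.018,0.03,-0,0,0.589,
-0.036,-0.018,0.044,-0,0,0.589,
-0.036,-0.018,0.058,-0,0,0.589,
-0.036,-0.018,0.072,-0,0,0.589,
-0.036,-0.018,0.086,-0,0,0.589,
-0.036,-0.018,0.1,-0,0,0.589]
```

```bash
python3 -m inch '[-0.007,-0.004,0.006,0,0,0.118,-0.014,-0.007,0.012,0,0,0.235,-0.021,-0.011,0.018,0,0,0.353,-0.029,-0.015,0.024,0,0,0.471,-0.036,-0.018,0.03,0,0,0.589,-0.036,-0.018,0.044,0,0,0.589,-0.036,-0.018,0.058,0,0,0.589,-0.036,-0.018,0.072,0,0,0.589,-0.036,-0.018,0.086,0,0,0.589,-0.036,-0.018,0.1,0,0,0.589]'
python3 - <<'E'
from h import *
snap("10",{"scene":(340,220),"top":(255,200)}); st()
plan([(5,[.445,.12,.0065],[180,0,90]),(5,[.445,.12,.0065],[180,0,90])])
E
```

```text
time_s: 15.95
position: [0.4455, 0.1203, 0.0302]
eef_rot: [180.0, -0.0, 90.0]
wrist_force: [0.4, 0.1, -1.6]
gripper_width: 0.0472
16.05 [0.4441 0.1197 0.0293] [-1.7982e+02  6.0000e-02  9.0010e+01] [-0.86 -0.32 -0.79] 0.04731428021781236 [-28.8  23.7  10.3 126.3  -8.1  30.7 -12.3]
step mm/row 4.565240517899535 deg/row 0.03820623776074773
step mm/row 0.0 deg/row 0.0
16.05 [0.4441 0.1197 0.0293] [-1.7982e+02  6.0000e-02  9.0010e+01] 10
[0,0,0.005,-0.001,0,0,
0,0,0.009,-0.001,0,0,
0,0.001,0.014,-0.002,0.001,0,
0,0.001,0.018,-0.003,0.001,0,
0,0.001,0.023,-0.003,0.001,0,
0,0.001,0.023,-0.003,0.001,0,
0,0.001,0.023,-0.003,0.001,0,
0,0.001,0.023,-0.003,0.001,0,
0,0.001,0.023,-0.003,0.001,0,
0,0.001,0.023,-0.003,0.001,0]
```

View pics/scene10.png

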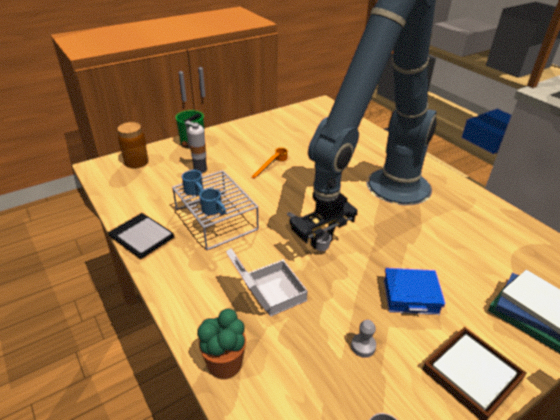

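View pics/top10.png

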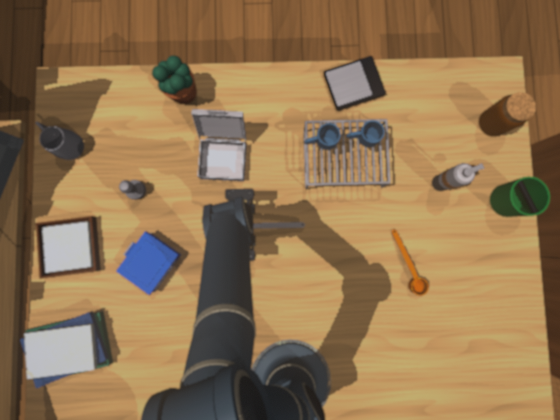

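The tin is open and undisturbed at top (222,150). The scoop is level with its handle toward -y (tip at about (300,225)), over clear ledge. I'm lowering and releasing it.

```bash
python3 -m inch '[0,0,0.005,-0.001,0,0,0,0,0.009,-0.001,0,0,0,0.001,0.014,-0.002,0,0,0,0.001,0.018,-0.003,0,0,0,0.001,0.021,-0.003,0,0,0,0.001,0.023,-0.003,0,0,0,0.001,0.023,-0.003,0,0,0,0.001,0.023,-0.003,0,0,0,0.001,0.023,-0.003,0,0,0,0.001,0.023,-0.003,0,0]'
python3 -c "
from h import *
st()"
python3 -m inch '[0,0,0,0,0,0,0,0,0,0,0,0,0,0,0,0,0,0,0,0,0,0,0,0,0,0,0,0,0,0,0,0,0,0,0,0,0,0,0,0,0,0,0,0,0,0,0,0,0,0,0,0,0,0,0,0,0,0,0,0]' 0.087 10
python3 - <<'E'
from h import *
st()
plan([(7,[.445,.12,.12],[180,0,90]),(3,[.445,.06,.12],[180,0,90])])
E
```

```text
time_s: 17.05
position: [0.4452, 0.1198, 0.0065]
eef_rot: [180.0, 0.1, 90.0]
wrist_force: [-0.2, -0.3, -0.9]
gripper_width: 0.0472
17.05 [0.4452 0.1198 0.0065] [1.7999e+02 5.0000e-02 9.0010e+01] [-0.22 -0.34 -0.88] 0.047160643496972625 [-28.   26.3   9.5 126.9  -9.   27.4 -11.5]
time_s: 18.05
position: [0.4452, 0.1198, 0.0064]
eef_rot: [180.0, 0.1, 90.0]
wrist_force: [-0.2, -0.9, -0.5]
gripper_width: 0.0867
18.05 [0.4452 0.1198 0.0064] [1.7999e+02 5.0000e-02 9.0010e+01] [-0.17 -0.92 -0.49] 0.08671924529899505 [-28.   26.3   9.5 126.9  -9.   27.4 -11.5]
step mm/row 16.221850997983008 deg/row 0.007521092375045525
step mm/row 20.0 deg/row 0.0
18.05 [0.4452 0.1198 0.0064] [1.7999e+02 5.0000e-02 9.0010e+01] 10
[0,-0,-0.016,0,0,0,
0,-0,-0.032,0,0,0,
0,-0,-0.049,0,0,0,
0,-0,-0.065,0,0.001,0,
0,-0,-0.081,0,0.001,0,
0,-0,-0.097,0,0.001,0,
0,-0,-0.114,0,0.001,0,
-0.02,-0,-0.114,0,0.001,0,
-0.04,-0,-0.114,0,0.001,0,
-0.06,-0,-0.113,0,0.001,0]
```

```bash
python3 -m inch '[0,0,-0.008,0,0,0,0,0,-0.024,0,0,0,0,0,-0.045,0,0,0,0,0,-0.065,0,0,0,0,0,-0.081,0,0,0,0,0,-0.097,0,0,0,0,0,-0.114,0,0,0,-0.03,0,-0.114,0,0,0,-0.07,0,-0.114,0,0,0,-0.11,0,-0.114,0,0,0]'
python3 - <<'E'
from h import *
snap("11",{"scene":(320,230),"top":(255,220)}); st()
P=cloud("scene",np.load("scene11.npy"))
m=(P[...,2]>.01)&(P[...,2]<.042)&(P[...,0]>.38)&(P[...,0]<.51)&(P[...,1]>-.1)&(P[...,1]<.17)
X=P[m]
for a in np.arange(-.08,.16,.015):
    Y=X[(X[:,1]>a)&(X[:,1]<a+.015)]
    if len(Y): print(a.round(3),Y.mean(0).round(4),Y[:,0].min().round(4),Y[:,0].max().round(4),len(Y))
R_=X[(X[:,2]>.028)&(X[:,1]>.085)]
from scipy.optimize import least_squares
f=least_squares(lambda p:np.hypot(R_[:,0]-p[0],R_[:,1]-p[1])-p[2],[.445,.12,.024],loss='soft_l1',f_scale=.002);print(f.x)
E
```

```text
time_s: 19.05
position: [0.4452, 0.0091, 0.1214]
eef_rot: [179.9, 0.0, 90.1]
wrist_force: [1.1, -0.5, -0.6]
gripper_width: 0.0869
19.15 [0.4447 0.0046 0.1213] [1.7996e+02 1.5000e-01 8.9490e+01] [ 0.02  0.68 -0.44] 0.08709024810759872 [-20.5  13.   16.6 124.8  -5.2  42.7  -1. ]
-0.035 [ 0.447  -0.0272  0.012 ] 0.4396 0.4528 12
-0.02 [ 0.4494 -0.0124  0.0138] 0.4393 0.4569 14
-0.005 [0.4484 0.0023 0.0169] 0.4394 0.4549 15
0.01 [0.4477 0.018  0.0214] 0.4405 0.4554 15
0.025 [0.4492 0.0322 0.0243] 0.4406 0.4563 15
0.04 [0.4482 0.0472 0.0279] 0.4414 0.4565 18
0.055 [0.4487 0.0632 0.0311] 0.4393 0.4564 18
0.07 [0.4472 0.0772 0.0319] 0.4395 0.4549 19
0.085 [0.4457 0.0956 0.0273] 0.433 0.4561 38
0.1 [0.441  0.1068 0.0252] 0.4222 0.4707 63
0.115 [0.4477 0.1235 0.0236] 0.4204 0.4723 49
0.13 [0.4544 0.1399 0.0239] 0.4245 0.4698 59
0.145 [0.4487 0.1461 0.0251] 0.4396 0.455 19
[0.44730328 0.12103302 0.0241037 ]
```

View pics/scene11c.png

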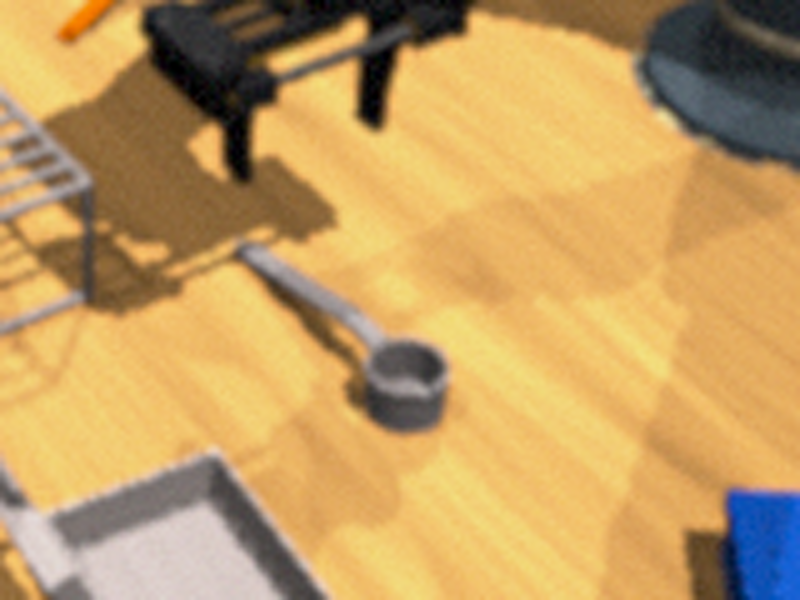

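View pics/top11c.png

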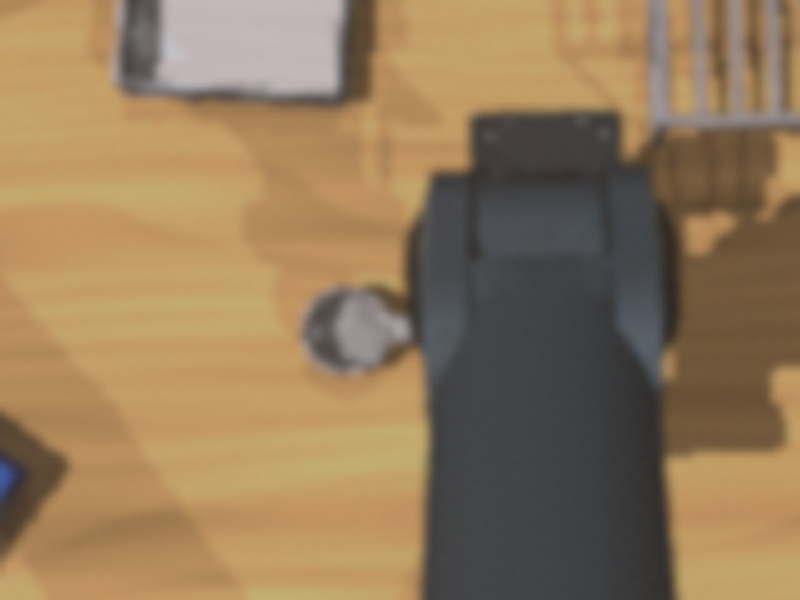

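The scoop lies flat and free on the ledge: scene crop bowl (405,385), tip (245,250). Next I take it by the handle.

Run:
```python
from h import *
plan([(8,[.446,.017,.0035],[180,0,90]),(2,[.446,.017,.0035],[180,0,90])])
```

```text
step mm/row 14.803969891440568 deg/row 0.06601161303119016
step mm/row 0.0 deg/row 0.0
19.15 [0.4447 0.0046 0.1213] [1.7996e+02 1.5000e-01 8.9490e+01] 10
[0.002,0,0.015,0,0,-0.001,
0.003,0,0.029,0,0.001,-0.002,
0.005,0,0.044,0,0.001,-0.003,
0.006,0.001,0.059,0,0.001,-0.004,
0.008,0.001,0.074,0,0.002,-0.006,
0.01,0.001,0.088,0.001,0.002,-0.007,
0.011,0.001,0.103,0.001,0.002,-0.008,
0.013,0.001,0.118,0.001,0.003,-0.009,
0.013,0.001,0.118,0.001,0.003,-0.009,
0.013,0.001,0.118,0.001,0.003,-0.009]
```

```bash
python3 -m inch '[0.002,0,0.015,0,0,-0.001,0.003,0,0.029,0,0.001,-0.002,0.005,0,0.044,0,0.001,-0.003,0.006,0.001,0.059,0,0.001,-0.004,0.008,0.001,0.074,0,0.002,-0.006,0.01,0.001,0.088,0,0.002,-0.007,0.011,0.001,0.103,0.001,0.002,-0.008,0.013,0.001,0.116,0.001,0.003,-0.009,0.013,0.001,0.118,0.001,0.003,-0.009,0.013,0.001,0.118,0.001,0.003,-0.009]' 0.05
python3 -c "
from h import *
st()"
python3 -m inch '[0,0,0,0,0,0,0,0,0,0,0,0,0,0,0,0,0,0,0,0,0,0,0,0,0,0,0,0,0,0,0,0,0,0,0,0,0,0,0,0,0,0,0,0,0,0,0,0,0,0,0,0,0,0,0,0,0,0,0,0]' 0.005 60
python3 - <<'E'
from h import *
st()
plan([(10,[.446,.017,.09],[180,0,90])])
E
```

```text
time_s: 20.15
position: [0.4459, 0.0177, 0.0033]
eef_rot: [-180.0, -0.0, 90.0]
wrist_force: [0.3, -0.3, -0.4]
gripper_width: 0.0501
20.15 [0.4459 0.0177 0.0033] [-1.7996e+02 -3.0000e-02  9.0040e+01] [ 0.28 -0.28 -0.38] 0.05011025108889532 [-17.3  26.   11.8 128.9 -11.8  26.1   4. ]
time_s: 21.15
position: [0.4459, 0.0176, 0.0034]
eef_rot: [-180.0, -0.0, 90.0]
wrist_force: [-0.1, -0.5, 1.7]
gripper_width: 0.0144
21.15 [0.4459 0.0176 0.0034] [-1.7996e+02 -3.0000e-02  9.0030e+01] [-0.14 -0.5   1.73] 0.014368061182812324 [-17.3  26.   11.8 128.9 -11.8  26.1   4. ]
step mm/row 8.66198429164204 deg/row 0.006104272895342252
21.15 [0.4459 0.0176 0.0034] [-1.7996e+02 -3.0000e-02  9.0030e+01] 10
[-0,0,-0.009,-0,-0,0,
-0,0,-0.017,-0,-0,0,
-0,0,-0.026,-0,-0,0,
-0,0,-0.035,-0,-0,0,
-0,0,-0.043,-0,-0,0,
-0,0,-0.052,-0,-0,0,
-0,0,-0.061,-0,-0,0,
-0,0,-0.069,-0.001,-0,0,
-0.001,0,-0.078,-0.001,-0.001,0.001,
-0.001,0,-0.087,-0.001,-0.001,0.001]
```

```bash
python3 -m inch '[0,0,-0.006,0,0,0,0,0,-0.016,0,0,0,0,0,-0.028,0,0,0,0,0,-0.042,0,0,0,0,0,-0.056,0,0,0,0,0,-0.07,0,0,0,0,0,-0.084,0,0,0,0,0,-0.097,0,0,0,0,0,-0.107,0,0,0,0,0,-0.112,0,0,0]'
python3 - <<'E'
from h import *
snap("12",{"scene":(320,210),"top":(255,220)}); st()
P=cloud("scene",np.load("scene12.npy"))
m=(P[...,2]>.10)&(P[...,2]<.165)&(P[...,0]>.41)&(P[...,0]<.49)&(P[...,1]>-.1)&(P[...,1]<.17)
X=P[m]
for a in np.arange(-.08,.16,.015):
    Y=X[(X[:,1]>a)&(X[:,1]<a+.015)]
    if len(Y): print(a.round(3),Y.mean(0).round(4),Y[:,2].max().round(4),len(Y))
E
```

```text
time_s: 22.15
position: [0.4464, 0.0177, 0.1168]
eef_rot: [179.9, -0.1, 90.0]
wrist_force: [0.6, 0.2, -1.1]
gripper_width: 0.0146
22.25 [0.4464 0.0177 0.1162] [ 1.7995e+02 -6.0000e-02  9.0040e+01] [ 0.22  0.04 -2.04] 0.014713065696102524 [-21.7  13.7  16.3 124.9  -5.8  42.1  -1.5]
-0.065 [ 0.443  -0.0528  0.1197] 0.1197 2
-0.05 [ 0.453  -0.0436  0.1198] 0.1214 2
-0.035 [ 0.4516 -0.0272  0.1243] 0.1272 9
-0.02 [ 0.454  -0.0133  0.1271] 0.1294 8
-0.005 [0.4573 0.0089 0.1377] 0.1527 4
0.01 [0.4553 0.0182 0.1425] 0.1646 63
0.025 [0.4498 0.0285 0.1445] 0.1649 89
0.04 [0.4499 0.0472 0.1407] 0.1428 17
0.055 [0.4491 0.0635 0.1441] 0.1462 18
0.07 [0.4484 0.0772 0.1441] 0.1487 19
0.085 [0.4462 0.096  0.1364] 0.1482 43
0.1 [0.4392 0.1066 0.1317] 0.1477 98
0.115 [0.4513 0.1226 0.1316] 0.1481 67
0.13 [0.4559 0.1396 0.1298] 0.1473 104
0.145 [0.4486 0.1461 0.1317] 0.1471 23
```

View pics/scene12c.png

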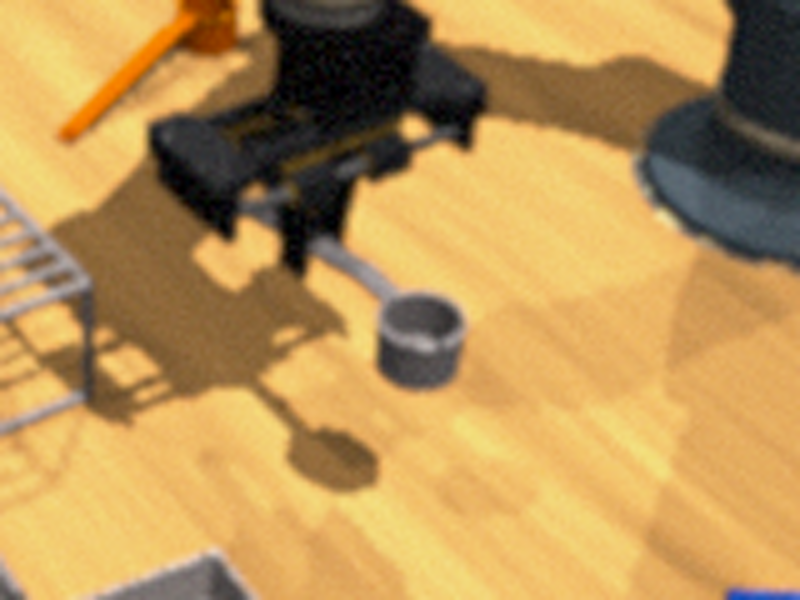

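The scoop is held by the handle with its bowl level: rim about 0.147 m up at both ends, consistent with the lift. Now I turn it and carry it over the tin.

Run:
```python
from h import *
plan([(10,[.47,.13,.14],[180,0,10])])
```

```text
step mm/row 11.723634929268306 deg/row 8.004034635490353
22.25 [0.4464 0.0177 0.1162] [ 1.7995e+02 -6.0000e-02  9.0040e+01] 10
[0.011,0.002,-0.002,0,-0,0.14,
0.022,0.005,-0.005,0,-0,0.279,
0.034,0.007,-0.007,0,-0,0.419,
0.045,0.009,-0.009,0,-0.001,0.559,
0.056,0.012,-0.012,0,-0.001,0.698,
0.067,0.014,-0.014,0,-0.001,0.838,
0.079,0.017,-0.017,0,-0.001,0.978,
0.09,0.019,-0.019,0,-0.001,1.118,
0.101,0.021,-0.021,0,-0.001,1.257,
0.112,0.024,-0.024,0,-0.002,1.397]
```

```bash
python3 -m inch '[0.011,0.002,-0.002,0,0,0.14,0.022,0.005,-0.005,0,0,0.279,0.034,0.007,-0.007,0,0,0.419,0.045,0.009,-0.009,0,0,0.559,0.056,0.012,-0.012,0,0,0.698,0.067,0.014,-0.014,0,0,0.838,0.079,0.017,-0.017,0,0,0.978,0.09,0.019,-0.019,0,0,1.118,0.101,0.021,-0.021,0,0,1.257,0.112,0.024,-0.024,0,0,1.397]'
python3 - <<'E'
from h import *
st()
s=env.observe()
# tilt test: scoop/tool frame: final orientation yaw -4.4, tilt so that the bowl end (+x world) goes down
for pit in (8,-8):
    r=R.from_euler('xyz',[180,pit,-4.4],degrees=True); print(pit,"tool x (to bowl)",r.apply([1,0,0]).round(3),"tool z",r.apply([0,0,1]).round(3))
plan([(6,[.535,.190,.14],[180,0,-4.4]),(4,[.535,.190,.12],[180,8,-4.4])])
E
```

```text
time_s: 23.25
position: [0.4694, 0.1299, 0.1395]
eef_rot: [-180.0, 0.1, 9.7]
wrist_force: [0.7, -0.1, -1.7]
gripper_width: 0.0146
23.25 [0.4694 0.1299 0.1395] [-1.7998e+02  8.0000e-02  9.6700e+00] [ 0.73 -0.15 -1.66] 0.014639368335368897 [-45.1  16.2  29.6 119.2 -10.9  47.2 -89.4]
8 tool x (to bowl) [ 0.987 -0.076 -0.139] tool z [-0.139  0.011 -0.99 ]
-8 tool x (to bowl) [ 0.987 -0.076  0.139] tool z [ 0.139 -0.011 -0.99 ]
step mm/row 14.83282171924613 deg/row 2.345264206700439
step mm/row 5.000000000000004 deg/row 2.0
23.25 [0.4694 0.1299 0.1395] [-1.7998e+02  8.0000e-02  9.6700e+00] 10
[0.012,-0.008,-0,-0,0,0.041,
0.025,-0.016,-0,-0,0,0.082,
0.037,-0.024,-0,-0,0.001,0.123,
0.05,-0.032,-0,-0,0.001,0.164,
0.062,-0.04,-0,-0,0.001,0.205,
0.075,-0.048,-0.001,-0,0.001,0.246,
0.075,-0.048,0.004,0.004,-0.033,0.246,
0.075,-0.048,0.009,0.008,-0.068,0.245,
0.075,-0.048,0.014,0.013,-0.103,0.245,
0.075,-0.048,0.019,0.017,-0.138,0.245]
```

```bash
python3 -m inch '[0.012,-0.008,0,0,0,0.041,0.025,-0.016,0,0,0,0.082,0.037,-0.024,0,0,0,0.123,0.05,-0.032,0,0,0,0.164,0.062,-0.04,0,0,0.001,0.205,0.075,-0.048,0,0,0.001,0.246,0.075,-0.048,0.004,0.004,-0.033,0.246,0.075,-0.048,0.009,0.008,-0.068,0.245,0.075,-0.048,0.014,0.013,-0.103,0.245,0.075,-0.048,0.019,0.017,-0.138,0.245]'
python3 - <<'E'
from h import *
snap("13",{"scene":(280,240),"top":(225,180)}); st()
P=cloud("top",np.load("top13.npy")); Q=cloud("scene",np.load("scene13.npy"))
for n,C in(("top",P),("scene",Q)):
    m=(C[...,2]>.095)&(C[...,2]<.15)&(C[...,0]>.6)&(C[...,0]<.68)&(C[...,1]>.14)&(C[...,1]<.23)
    X=C[m]; print(n,len(X),np.percentile(X,[2,50,98],axis=0).round(4))
    m=(C[...,2]>.03)&(C[...,2]<.045)&(C[...,0]>.55)&(C[...,0]<.71)&(C[...,1]>.09)&(C[...,1]<.27)
    X=C[m]; print(" tin rim",len(X),np.percentile(X,[1,50,99],axis=0).round(4),cv2.minAreaRect(X[:,:2].astype(np.float32)))
E
```

```text
time_s: 24.25
position: [0.5345, 0.1898, 0.1193]
eef_rot: [179.9, 8.2, -4.4]
wrist_force: [0.3, 0.2, -0.8]
gripper_width: 0.0145
24.35 [0.5349 0.1893 0.1187] [179.88   8.17  -4.45] [ 0.42 -0.26 -1.94] 0.014665206436842588 [-43.   29.1  29.  104.6 -19.3  58.9 -99.3]
top 236 [[0.6095 0.1576 0.0961]
 [0.6376 0.1763 0.1067]
 [0.6618 0.1925 0.1364]]
 tin rim 228 [[0.5815 0.1099 0.0303]
 [0.6935 0.1531 0.0393]
 [0.7089 0.209  0.0449]] ((0.6454089879989624, 0.16587021946907043), (0.10318849235773087, 0.12743578851222992), 85.03263092041016)
scene 431 [[0.6039 0.1594 0.0995]
 [0.6362 0.1813 0.1192]
 [0.6644 0.2075 0.1384]]
 tin rim 307 [[0.5862 0.1154 0.0304]
 [0.6464 0.2214 0.0377]
 [0.7042 0.2517 0.0436]] ((0.6453018188476562, 0.18452274799346924), (0.1353975087404251, 0.11709681898355484), 85.51539611816406)
```

View pics/scene13c.png

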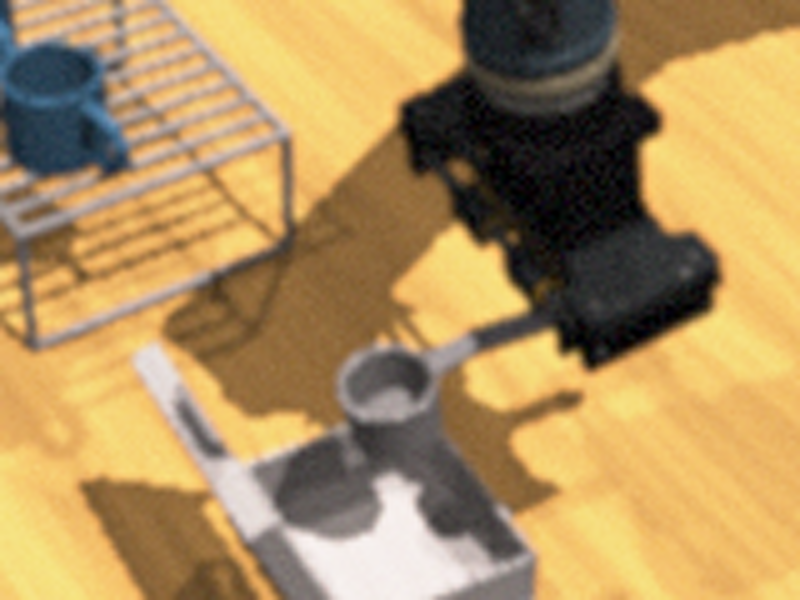

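View pics/top13c.png

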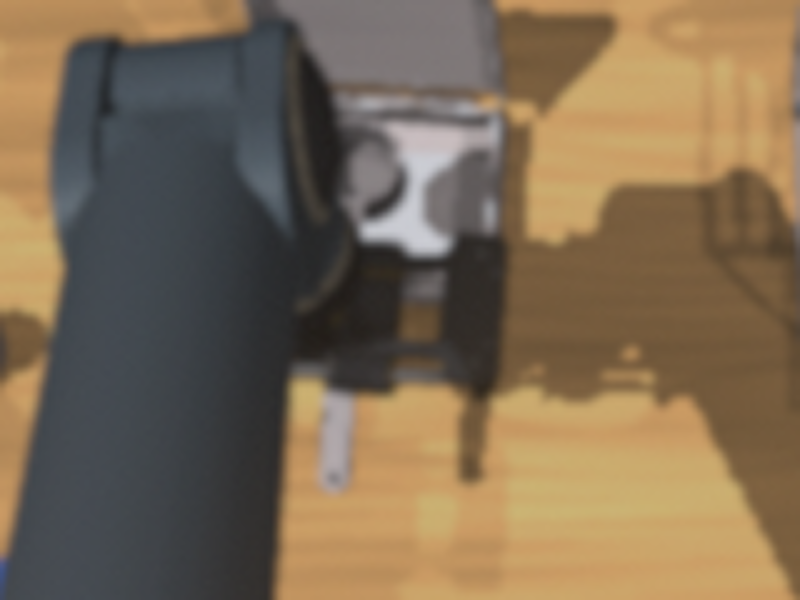

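The bowl hangs over the tin, tilted slightly bowl-down: scene crop (390,390), top crop (375,170). The fingers are in front of the tin and clear of it. I'm lowering it.

Run:
```python
from h import *
plan([(8,[.535,.1895,.045],[180,8.2,-4.4]),(2,[.535,.1895,.045],[180,8.2,-4.4])])
```

```text
step mm/row 9.213524624269862 deg/row 0.016039523758655357
step mm/row 0.0 deg/row 0.0
24.35 [0.5349 0.1893 0.1187] [179.88   8.17  -4.45] 10
[0.001,-0,0.009,0,-0,-0,
0.003,-0,0.018,0,-0,-0,
0.004,-0,0.027,0.001,-0,-0,
0.005,-0,0.036,0.001,-0,-0,
0.007,-0,0.046,0.001,-0,-0.001,
0.008,-0,0.055,0.001,-0,-0.001,
0.009,-0,0.064,0.002,-0.001,-0.001,
0.011,-0,0.073,0.002,-0.001,-0.001,
0.011,-0,0.073,0.002,-0.001,-0.001,
0.011,-0,0.073,0.002,-0.001,-0.001]
```

```bash
python3 -m inch '[0.001,0,0.009,0,0,0,0.003,0,0.018,0,0,0,0.004,0,0.027,0.001,0,0,0.005,0,0.036,0.001,0,0,0.007,0,0.046,0.001,0,0,0.008,0,0.055,0.001,0,0,0.009,0,0.064,0.002,0,0,0.011,0,0.073,0.002,0,0,0.011,0,0.073,0.002,0,0,0.011,0,0.073,0.002,0,0]'
python3 - <<'E'
from h import *
snap("14",{"scene":(280,260)}); st()
plan([(8,[.535,.1895,.028],[180,8.2,-4.4]),(2,[.535,.1895,.028],[180,8.2,-4.4])])
E
```

```text
time_s: 25.35
position: [0.5356, 0.189, 0.0447]
eef_rot: [180.0, 8.2, -4.5]
wrist_force: [-0.4, -0.5, -1.0]
gripper_width: 0.0145
25.4 [0.5358 0.1891 0.0451] [-180.      8.14   -4.45] [ 0.53  0.73 -1.59] 0.015077581379302983 [-40.8  34.7  26.3 107.1 -22.9  51.3 -96.1]
step mm/row 2.1377147402185335 deg/row 0.010422549090989077
step mm/row 0.0 deg/row 0.0
25.4 [0.5358 0.1891 0.0451] [-180.      8.14   -4.45] 10
[0,-0,0.002,-0,-0,-0,
0,-0,0.004,-0,-0,-0,
0.001,-0,0.006,-0,-0,-0,
0.001,-0,0.009,-0,-0.001,-0,
0.001,-0,0.011,-0,-0.001,-0.001,
0.001,-0,0.013,-0,-0.001,-0.001,
0.001,-0,0.015,-0,-0.001,-0.001,
0.002,-0,0.017,-0,-0.001,-0.001,
0.002,-0,0.017,-0,-0.001,-0.001,
0.002,-0,0.017,-0,-0.001,-0.001]
```

View pics/scene14c.png

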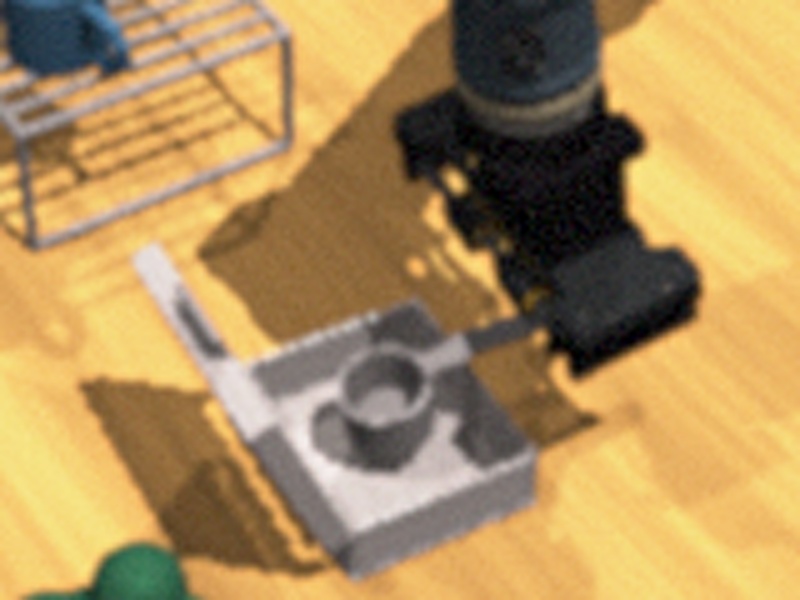

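The bowl is inside the tin walls and central, with the handle crossing the front edge. I'm lowering the last part slowly.

```bash
python3 -m inch '[0,0,0.002,0,0,0,0,0,0.004,0,0,0,0.001,0,0.006,0,0,0,0.001,0,0.009,0,0,0,0.001,0,0.011,0,0,0,0.001,0,0.013,0,0,0,0.001,0,0.015,0,0,0,0.002,0,0.017,0,0,0,0.002,0,0.017,0,0,0,0.002,0,0.017,0,0,0]'
python3 -m inch '[0,0,0.0005,0,0,0,0,0,0.001,0,0,0,0,0,0.0013,0,0,0,0,0,0.0016,0,0,0,0,0,0.002,0,0,0,0,0,0.0022,0,0,0,0,0,0.0025,0,0,0,0,0,0.0025,0,0,0,0,0,0.0025,0,0,0,0,0,0.0025,0,0,0]'
python3 - <<'E'
from h import *
for i in range(4):
    st(); snap("15",{"scene":(280,260)})
E
```

```text
time_s: 26.4
position: [0.5354, 0.1891, 0.0279]
eef_rot: [-180.0, 8.1, -4.5]
wrist_force: [0.8, -0.2, -1.8]
gripper_width: 0.0147
time_s: 27.4
position: [0.5351, 0.1891, 0.0255]
eef_rot: [-180.0, 8.1, -4.5]
wrist_force: [-0.7, -0.4, 0.6]
gripper_width: 0.0149
27.4 [0.5351 0.1891 0.0255] [-180.      8.14   -4.46] [-0.71 -0.41  0.62] 0.014916290922595821 [-40.2  36.3  25.5 107.6 -23.9  49.3 -95.3]
27.45 [0.5351 0.1891 0.0255] [180.     8.14  -4.46] [-1.42 -0.74 -1.07] 0.014619921330269365 [-40.2  36.3  25.5 107.6 -23.9  49.3 -95.3]
27.5 [0.5351 0.1892 0.0255] [-180.      8.14   -4.46] [-0.11 -0.41 -1.1 ] 0.014660015221701453 [-40.2  36.3  25.5 107.6 -23.9  49.3 -95.3]
27.55 [0.5351 0.1891 0.0255] [-180.      8.13   -4.46] [-0.06 -0.07 -1.25] 0.014457389780406948 [-40.2  36.3  25.5 107.6 -23.9  49.3 -95.3]
```

View pics/scene15c.png

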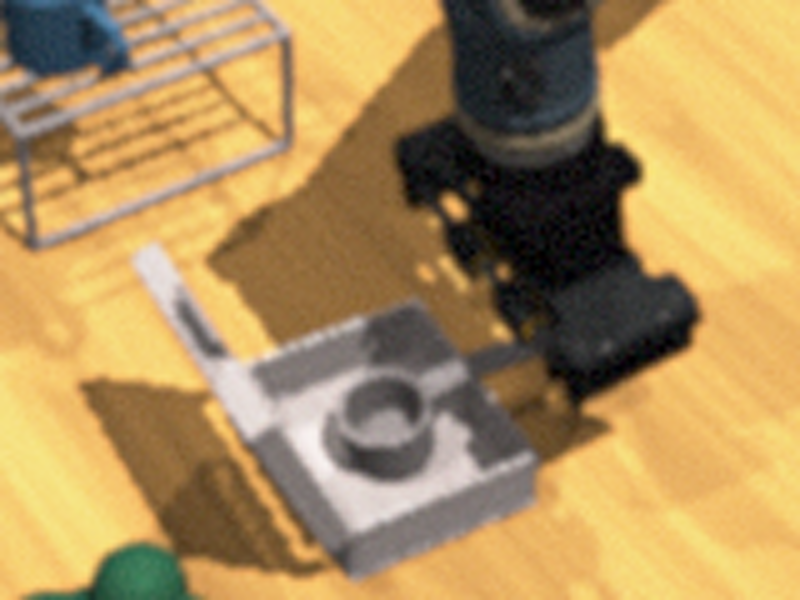

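```bash
python3 -m inch '[0,0,0.0003,0,0,0,0,0,0.0006,0,0,0,0,0,0.001,0,0,0,0,0,0.001,0,0,0,0,0,0.001,0,0,0,0,0,0.001,0,0,0,0,0,0.001,0,0,0,0,0,0.001,0,0,0,0,0,0.001,0,0,0,0,0,0.001,0,0,0]'
python3 - <<'E'
from h import *
F=[]
for i in range(6):
    F.append(np.r_[env.observe()["wrist_force"],env.observe()["moment"]]); env.camera("top")
print(np.mean(F,0)); st()
E
```

```text
time_s: 28.6
position: [0.5349, 0.1892, 0.0245]
eef_rot: [-180.0, 8.1, -4.5]
wrist_force: [-1.4, -0.2, -1.5]
gripper_width: 0.0145
[-0.44434384 -0.08220029 -0.30697607 -0.02508047  0.14970985  0.0100884 ]
28.9 [0.535  0.1892 0.0245] [-180.      8.13   -4.46] [-0.54  0.84 -0.77] 0.014249198274923736 [-40.2  36.3  25.5 107.6 -24.   49.2 -95.2]
```

The wrist no longer carries the scoop's weight (mean -0.3 N, against about -1.5 N hanging), so it rests on the tin. I'm opening the fingers.

```bash
python3 -m inch '[0,0,0,0,0,0,0,0,0,0,0,0,0,0,0,0,0,0,0,0,0,0,0,0,0,0,0,0,0,0,0,0,0,0,0,0,0,0,0,0,0,0,0,0,0,0,0,0,0,0,0,0,0,0,0,0,0,0,0,0]' 0.05 10
python3 - <<'E'
from h import *
snap("16",{"scene":(280,260)}); st()
plan([(2,[.53,.1895,.035],[180,8.2,-4.4]),(8,[.49,.192,.17],[180,0,-4.4])])
E
```

```text
time_s: 29.9
position: [0.5349, 0.1892, 0.0245]
eef_rot: [-180.0, 8.1, -4.5]
wrist_force: [-0.4, -1.9, -0.1]
gripper_width: 0.0499
29.95 [0.5349 0.1891 0.0245] [-180.      8.13   -4.46] [ 0.26  0.22 -0.25] 0.0500605767811901 [-40.2  36.3  25.5 107.6 -24.   49.2 -95.2]
step mm/row 5.814359946894104 deg/row 0.04504222629000299
step mm/row 17.602933881884578 deg/row 1.0250000000000001
29.95 [0.5349 0.1891 0.0245] [-180.      8.13   -4.46] 10
[-0.003,0,-0.005,-0,-0.001,-0.001,
-0.006,0,-0.01,-0,-0.001,-0.001,
-0.014,0,-0.026,-0,0.017,-0.001,
-0.021,0,-0.042,-0,0.035,-0.001,
-0.028,0,-0.058,-0,0.053,-0.001,
-0.036,0,-0.074,-0,0.07,-0.001,
-0.043,0,-0.09,-0,0.088,-0.001,
-0.05,0,-0.106,-0,0.106,-0.001,
-0.058,0.001,-0.122,-0,0.124,-0.001,
-0.065,0.001,-0.138,-0,0.142,-0.001]
```

View pics/scene16c.png

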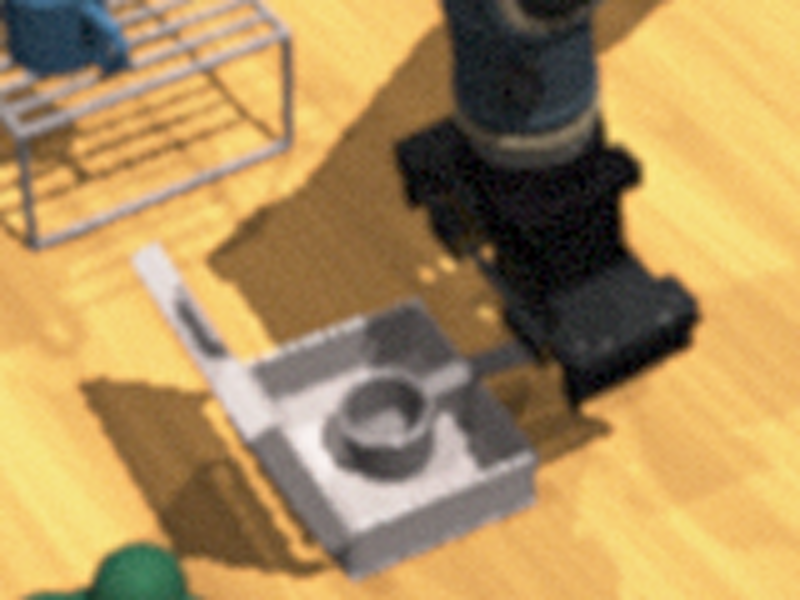

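```bash
python3 -m inch '[-0.002,0,-0.005,0,0,0,-0.004,0,-0.013,0,0,0,-0.011,0,-0.026,0,0.017,0,-0.018,0,-0.042,0,0.035,0,-0.026,0,-0.058,0,0.053,0,-0.034,0,-0.074,0,0.07,0,-0.043,0,-0.09,0,0.088,0,-0.05,0,-0.106,0,0.106,0,-0.058,0,-0.122,0,0.124,0,-0.065,0,-0.138,0,0.142,0]'
python3 - <<'E'
from h import *
st(); plan([(10,[.43,-.05,.25],[180,0,-4.4])])
E
```

```text
time_s: 30.95
position: [0.4899, 0.1925, 0.1717]
eef_rot: [-180.0, -0.1, -4.5]
wrist_force: [0.5, -0.4, -0.8]
gripper_width: 0.0501
30.95 [0.4899 0.1925 0.1717] [-1.7995e+02 -7.0000e-02 -4.4700e+00] [ 0.5  -0.39 -0.8 ] 0.0500954754419099 [ -53.    17.7   33.2  112.8  -12.1   52.8 -108.1]
step mm/row 26.181809181461883 deg/row 0.010768961191743684
30.95 [0.4899 0.1925 0.1717] [-1.7995e+02 -7.0000e-02 -4.4700e+00] 10
[-0.004,0.025,-0.008,-0,-0,-0,
-0.008,0.049,-0.016,-0,-0,-0,
-0.012,0.074,-0.024,-0,-0,-0,
-0.016,0.099,-0.031,-0,-0,-0,
-0.02,0.123,-0.039,-0,-0.001,-0.001,
-0.024,0.148,-0.047,-0,-0.001,-0.001,
-0.029,0.172,-0.055,-0.001,-0.001,-0.001,
-0.033,0.197,-0.063,-0.001,-0.001,-0.001,
-0.037,0.222,-0.071,-0.001,-0.001,-0.001,
-0.041,0.246,-0.079,-0.001,-0.001,-0.001]
```

```bash
python3 -m inch '[-0.004,0.025,-0.008,0,0,0,-0.008,0.049,-0.016,0,0,0,-0.012,0.074,-0.024,0,0,0,-0.016,0.099,-0.031,0,0,0,-0.02,0.123,-0.039,0,0,0,-0.024,0.148,-0.047,0,0,0,-0.029,0.172,-0.055,0,0,0,-0.033,0.197,-0.063,0,0,0,-0.037,0.222,-0.071,0,0,0,-0.037,0.222,-0.071,0,0,0]'
python3 - <<'E'
from h import *
snap("17",{"scene":(280,260),"top":(225,180)}); st()
P=cloud("top",np.load("top17.npy"))
m=(P[...,2]>.012)&(P[...,2]<.05)&(P[...,0]>.42)&(P[...,0]<.57)&(P[...,1]>.1)&(P[...,1]<.27)
X=P[m]; print(np.percentile(X,[1,50,99],axis=0).round(4))
print("tail end",X[X[:,0]<X[:,0].min()+.012].mean(0))
m=(P[...,2]>.02)&(P[...,2]<.05)&(P[...,0]>.60)&(P[...,0]<.68)&(P[...,1]>.13)&(P[...,1]<.23);X=P[m];print("bowl",np.percentile(X,[1,50,99],axis=0).round(4))
E
```

```text
time_s: 31.95
position: [0.4353, -0.0294, 0.244]
eef_rot: [-179.8, -0.2, -4.8]
wrist_force: [1.0, 0.7, -0.4]
gripper_width: 0.05
32.05 [ 0.4356 -0.0261  0.243 ] [-1.7986e+02 -1.2000e-01 -4.5400e+00] [-0.5  -0.25 -0.25] 0.05012564781107244 [-42.3   1.9  42.1 118.7  -1.6  59.8 -94. ]
[[0.4624 0.1803 0.0302]
 [0.5165 0.1898 0.0382]
 [0.5682 0.2006 0.0446]]
tail end [0.4684574  0.19324598 0.03250594]
bowl [[0.6003 0.157  0.021 ]
 [0.6334 0.1829 0.0379]
 [0.6628 0.2061 0.0456]]
```

View pics/scene17.png

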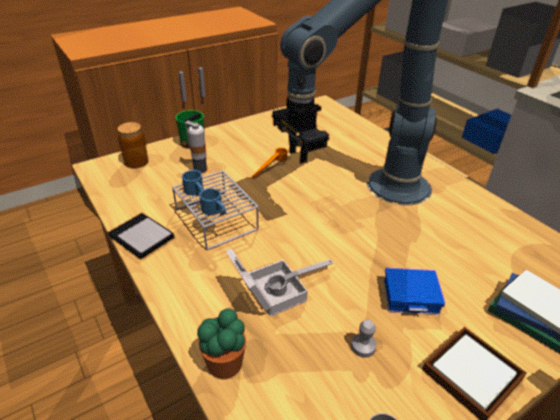

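View pics/top17c.png

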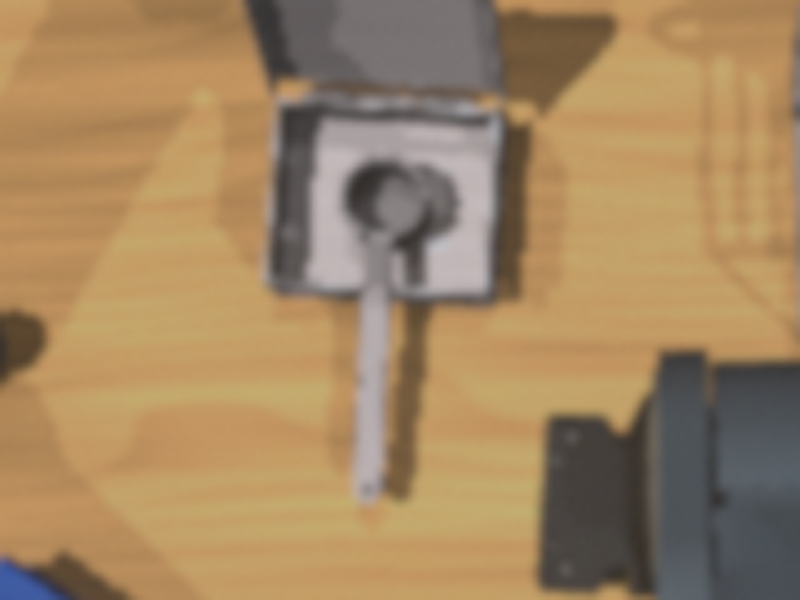

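The bowl is central in the tin (top crop (390,200)). The handle lies over the front edge with its tip at (368,490), about 0.17 m in front of the tin's centre and 0.03 m up. The lid is folded back, nothing else has been disturbed, and the arm is clear. I'm handing in.

```bash
python3 -c "
from rig import env
print(env.job_done())"
```

```text
the job is handed in; nothing more can be done
None
```

I opened the tin with the scoop, put the scoop bowl-first into it and handed the job in at about 32 s. The hand-in gives no verdict.

**What I did**
- I took the scoop by its bowl and drew it out from under the rack. I put the handle tip under the lip and lifted the lid along its arc until it fell back onto its stop.
- I laid the scoop flat on the ledge between the tin and the rack and let go. I then took it again by the handle, 105 mm from the bowl, and lowered it into the tin tilted about 8° bowl-down. I opened the fingers once the wrist force showed the tin was carrying the scoop.

**Last checks (pictures and depth)**
- **Bowl:** inside the tin, measured at about (0.633, 0.183) m, within about 6 mm of the tin's estimated centre.
- **Handle:** over the front edge, its tip about 0.17 m in front of the tin's centre and about 0.03 m up.
- **Lid and tin:** the lid is folded back, and the tin shows no visible shift.
- **Surroundings:** the cups and the tamper look untouched, and so does the grinder. The arm is clear of everything.

No check failed. The two cameras differed by about 3–5 mm, well inside the tolerances. I did not measure the lid angle or the contact forces between scoop and tin; I judged those from the pictures and the wrist force.

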